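Fish the findings box out of the gap and lock it in its tray

ROBOT

A 7-joint arm with a two-finger parallel gripper is mounted at the origin on the work surface. World frame = base frame: x ahead of the robot, y to its left, z up, the work surface at z = 0. Lengths are in m, angles in rad, forces in N, time in s.
With the tool pointing down it reaches from about 0.4 to 0.85 m from the base axis. Payload 4.4 kg.
Tool frame: the origin (TCP) lies midway between the tips of the shut fingers; the grasp point (between the pads) lies 19 mm behind it; z points along the fingers, y is the line along which they close (so a half turn about z gives the same grasp; the last joint's range is limited). The gripper opens to 94 mm and grips with 3 to 60 N. Pads are 16 mm wide; open, the fingers measure 119 mm over their backs; the gripper's body (75 mm by 177 mm) begins 78 mm behind the grasp point.
Start: joints at [1.248, 0.628, 0.038, 1.517, -0.027, 0.996, -0.02], TCP at [0.165, -0.629, 0.205] pointing down, gripper open.
Joint ranges: [-3.06, 3.06], [-0.37, 2.12], [-1.25, 1.32], [0.18, 2.47], [-1.1, 4.24], [0.23, 1.98], [-2.94, 2.94]. Speed limits (rad/s): [2.57, 2.57, 3.14, 3.14, 3.14, 3.14, 3.14].

INTERFACE

Orientations are given as a unit quaternion [w, x, y, z].
In Python, from rig import sensors, read_camera, camera_params, ticket, nets gives the robot as it stands.
- The arm moves only by the tool move_arm, never from a script. Its argument "moves" is a list that holds one entry, the list of rows, each a list of 7 numbers: the turn, a rotation vector about the world's x, y, z normalised to -1 to 1, where 1 is 90 degrees, then the shift along the world's x, y, z normalised to -1 to 1, where 1 is 75 cm, then the closure, from 0 (fully open) to 1 (shut). In form: [[[wx, wy, wz, x, y, z, claw], ...]]. A call has 1 to 12 rows; each row is the pose to reach, as a shift and turn from the pose commanded when the call began; what a row does not reach only later rows make up. A row lasts 1/10 s, in which the tool goes at most 50 mm and 8.59 degrees, less where a joint would pass 70% of its speed; a pose out of reach is approached as far as the arm can. A call with a number of a shift or a turn outside -1 to 1 is refused whole. A call with a gripper value outside its range is refused whole. The fingers move at their own pace and stop on an object; the grip force is fixed at half the most. Time passes only in rows, so rows that repeat a pose let the fingers close. It gives the time, the measured TCP pose, the force, the opening and the grip force at its end, in the units of the state.
- sensors.read_state(): the state, without advancing time (a new reading comes with each control period).
- read_camera(name): name is "side" or "top" or "wrist"; returns the picture (420x560x3 uint8, red, green, blue); there is no depth.
- camera_params(name): a dict with "camera_matrix" (3x3 intrinsics, pixels), "k1" (the pictures are not rectified: a ray, as slopes to the right and down, at radius r is drawn at 1 + k1 r^2 times it, then the intrinsics apply), "R" (3x3) and "t" (3): a world point X has camera coordinates R X + t; the wrist camera has in their place "T_tool_cam" (4x4, takes a point from camera to tool coordinates, whose origin is the TCP and whose axes are the flange's). Camera axes: x right, y down, z forward; pixel columns grow to the right and rows downward; lengths in m; the calibration is good to about 2 mm. A picture is of the moment at which its call begins: read the wrist's pose just before it. camera_params takes no time and is no camera call.
- ticket.finish_job(): hands the job in; it is judged then, once.
Trained networks look in the newest picture that a camera, given by its name, has taken for a name from the list of things; names that differ only in an ending like _2 or _b are one class to them, and where a whole thing is asked for, a point or a joint stands for the part that bears it (a point fixed in the world has none). Each returns a list of dicts, best first, with "conf" (0 to 1); they miss things now and then, are a little off and sometimes report something else, mostly with a low value. They report only what shows in the picture. A call takes as long as a camera call.
- nets.trace(camera, thing): "pixels" (420x560 bool, what is visible of it) and "at" ([column, row] in pixels, amid what is visible of it).
The state is a dict: "time": time; "joint_positions": joint angles; "qd": joint speeds; "tau": joint torques, N m; "ee_pos": TCP position; "tcp_rot": TCP orientation; "ft_force": force on the tool from outside, world axes, zero at the start; "moment": the same for the moment, N m; "finger_gap": finger opening in m; "grip_force": force on a finger pad.
Only numpy, scipy, OpenCV 4.12 (cv2) and the standard library are available. Lean on these libraries where they do the work, as an engineer would, in place of code of your own. Each camera call takes 0.05 s, during which the arm holds its last target. There are 200 camera calls.

TASK

The little blue findings box with the yellow carry handle has fallen into the narrow gap between the two drawer cabinets. Lift it out by its handle with the hook rod, not with the fingers and without dropping it, set it down on the grey felt pad and hang the rod upright back in the notch of its stand. Then take the box with the fingers, lay it flat in the bay of the wooden tray and swing the brass keeper bar over it until it clicks shut, leaving the jar and the ring block where they are.

Things in the scene. Friction and masses are not known exactly. Their poses are not given: they have to be found in the camera images.
- findings_box: Findings box (loose, about 0.12 kg): blue body, yellow lid, 98 x 34 x 24 mm (x, y, z). It starts lying flat in the gap, its long side along it. Origin: centre of the underside; z up. An arched yellow carry handle stands on the middle of the lid (see box_handle). Same both ways round.
- box_handle (a point): Inside of the box handle's roof, 55 mm above the underside. The handle, 10 mm thick along x, spans across y: inner faces at y = +-11 mm, outer +-16; roof inside 48 mm (sides) to 55 mm (middle) above the underside, outside top 61. A hook enters along x over the 24 mm high lid; fingers pinch it closing along x. Hung on the foot, the underside is 48 mm below the foot's underside.
- hook_rod: Hook rod (loose, 0.09 kg, 200 mm), hung upright in its stand. Origin: underside of the foot on the shank's axis; z up the shank. Steel shank and foot 7 mm thick; at the very bottom the foot runs 32 mm along +x, then turns up to a tip ending at x = 42 mm, 17 mm above the foot's underside. Brass collar 28 x 28 mm at z = 140 to 144 mm, wooden handle above.
- rod_handle (a point): Middle of the rod's wooden handle, 172 mm above the foot's underside. Handle 20 x 20 mm square, sides along the rod's x and y, from z = 144 to 200 mm of the rod.
- stand: Stand of the hook rod (fixed). Origin on the bench under the middle of the notch, where the shank hangs; the hung rod's origin is 25 mm above it. The rod starts with its foot along the stand's +x within 0.1 rad. An upright post 52 mm wide stands at x = 62 to 76 mm; the base plate is 10 mm thick.
- notch (a point): Middle of the stand's notch at the top of the aluminium shelf, 165 mm above the bench; the rod's collar rests here. Shelf 10 mm thick, 52 mm wide; notch 13 mm wide, open to the stand's -x, from x = -22 to 8 mm.
- cabinets: Two drawer cabinets, red and grey (fixed as one), each 130 mm deep (x), 80 mm wide (y), 160 mm high, with a 46 mm gap between them along x. Origin: on the bench, middle of the gap; +x points away from the robot. The gap is open above and at its ends, but for a sill across each end, 5 mm thick, 14 mm high, outer face at x = +-65 mm. Gap floor: the bench.
- pad: Grey felt pad (fixed), 130 x 120 mm (x, y), 4 mm thick. Origin: centre of its underside on the bench.
- tray: Wooden tray (fixed), plate 145 x 125 mm, 6 mm thick. Origin: on the bench under the centre of its single bay, whose floor is 6 mm up, inside 108 x 39 mm (long side along x), walls 4 mm thick and 22 mm high above the bench. The findings box lies in it with its long side along the tray's x, either way round.
- keeper (a joint): Angle of the brass keeper bar, rad: 0 = shut, along the tray's +y over the bay's +x end; grows as it swings clockwise (from above) out to the tray's +x, up to 1.75. It stays where left (light friction). In the last 0.25 rad it passes a spring ball (about 2 to 4 N at the knob), then stops at 0 and is held. Bar 12 mm wide, 33 to 43 mm above the bench.
- keeper_knob (a point): Middle of the red upright knob at the free end of the keeper bar: 14 mm diameter, from 43 to 71 mm above the bench, this point 57 mm above it, 83 mm from the hinge axis.
- keeper_hinge (a point): Point on the keeper bar's upright hinge axis, 38 mm above the bench, at x = 34, y = -38 mm of the tray.
- bead_jar: Bystander: glass jar with brass cap, 52 mm diameter, 75 mm high (loose). Origin: centre of underside. Do not disturb.
- ring_block: Bystander: round wooden ring block, 68 mm diameter, 36 mm high, with a steel spindle up to 66 mm (loose). Origin: centre of underside. Do not disturb.

How it is judged:
On the way, in this order (a step that is already met when the one before it is completed fails the run):
1. the box hangs on the hook rod in the gap, off the bench, not touched by the fingers (contact force between hook_rod and findings_box above 0.3 N and height (world z) of findings_box above 0.012 m and contact force between the fingers and findings_box below 0.1 N and horizontal distance between findings_box and cabinets below 0.1 m), for 0.2 s.
2. the box has been set down flat on the felt pad and is at rest there, free of rod and fingers (horizontal distance between findings_box and pad below 0.06 m and height (world z) of findings_box between 0.002 and 0.008 m and angle between findings_box's own z axis and vertical below 0.08 rad and linear speed of findings_box below 0.02 m/s and contact force between each of hook_rod, the fingers and findings_box below 0.05 N), for 0.2 s.
3. the box lies in the bay of the tray, let go, with the rod hung back in its stand and the keeper bar still open (x of findings_box in the frame of tray between -0.008 and 0.008 m and y of findings_box in the frame of tray between -0.006 and 0.006 m and z of findings_box in the frame of tray between 0.003 and 0.01 m and angle between the x axis of findings_box and the x axis of tray, either way round below 0.12 rad and angle between findings_box's own z axis and vertical below 0.08 rad and horizontal distance between hook_rod and stand below 0.012 m and angle between hook_rod's own z axis and vertical below 0.1 rad and z of hook_rod in the frame of stand between 0.019 and 0.031 m and contact force between the fingers and findings_box below 0.1 N and value of joint keeper above 0.5 rad), for 0.1 s.
At the end, for the whole second after the job is handed in: The box lies flat in the tray's bay (within 8 mm along, 6 mm across, floor height, long sides parallel within 0.12 rad), the keeper bar is past its detent and shut (under 0.06 rad), and the rod hangs upright in its stand's notch (within 12 mm, tilt under 0.1 rad); all at rest (x of findings_box in the frame of tray between -0.008 and 0.008 m and y of findings_box in the frame of tray between -0.006 and 0.006 m and z of findings_box in the frame of tray between 0.003 and 0.01 m and angle between the x axis of findings_box and the x axis of tray, either way round below 0.12 rad and angle between findings_box's own z axis and vertical below 0.08 rad and horizontal distance between hook_rod and stand below 0.012 m and angle between hook_rod's own z axis and vertical below 0.1 rad and z of hook_rod in the frame of stand between 0.019 and 0.031 m and value of joint keeper below 0.06 rad and linear speed of each of findings_box, hook_rod below 0.02 m/s); the robot touches nothing.
It fails at once if the fingers touch the box while it is in the gap (contact force between the fingers and findings_box above 0.1 N and x of findings_box in the frame of cabinets between -0.09 and 0.09 m and y of findings_box in the frame of cabinets between -0.03 and 0.03 m and z of findings_box in the frame of cabinets between -0.02 and 0.14 m).
It fails at once if the box is dropped (falls faster than 0.8 m/s) (linear speed of findings_box above 0.8 m/s).
It fails at once if the bead_jar is moved more than 20 mm or tipped (distance of bead_jar from where it was at the start of the episode above 0.02 m or angle between bead_jar's own z axis and vertical above 0.2 rad).
It fails at once if the ring_block is moved more than 20 mm or tipped (distance of ring_block from where it was at the start of the episode above 0.02 m or angle between ring_block's own z axis and vertical above 0.2 rad).
It also fails if it takes over 72 s, if anything falls off the work surface, if the arm or the gripper's body presses on something with over 40 N, if the wrist force passes 120 N, or if a joint passes its speed limit or range.

## Working session

There is one attempt and no reset: what is moved stays moved. The work goes in short steps, Python scripts to look and compute and a tool call to move; the robot and the scene stay as the last step left them, time stands still between calls to the robot, and variables do not carry over. Pictures are saved under pics/ and viewed, at most 10 in all, crops included, and the job is handed in when it is done.

Besides the shell and the picture viewer there is one more tool, called after "Request:" by a JSON object that holds its "name" and its "arguments", one argument or row to a line. move_arm: Moves the arm, as the interface text tells. Scaled input: -1 to 1 covers 75 cm each way for a shift and 90 degrees each way for a turn. Its arguments: {"type":"object","properties":{"moves":{"type":"array"}},"required":["moves"]}

```bash
ls; mkdir -p pics
python3 - <<'E'
from rig import sensors, read_camera, camera_params, nets
import cv2,numpy as np
print({k:np.round(v,3) for k,v in sensors.read_state().items()})
for c in ("top","side","wrist"):
    im=read_camera(c); cv2.imwrite(f"pics/{c}0.png",im[:,:,::-1])
    p=camera_params(c); print(c,{k:np.round(v,4).tolist() for k,v in p.items()})
    if c!="wrist":
        for n in "findings_box box_handle hook_rod rod_handle stand notch cabinets pad tray keeper keeper_knob keeper_hinge bead_jar ring_block".split():
            try:
                r=nets.trace(c,n); print(n,[(round(d["conf"],2),np.round(d["at"],1).tolist(),int(d["pixels"].sum())) for d in r[:3]])
            except Exception as e: print(n,e)
print(sensors.read_state()["time"])
a=cv2.imread("pics/top0.png");b=cv2.imread("pics/side0.png")
E
```

```text
pics
{'time': np.float64(0.0), 'joint_positions': array([ 1.248,  0.629,  0.038,  1.518, -0.027,  0.996, -0.02 ]), 'qd': array([ 0.001, -0.   , -0.001, -0.   , -0.   , -0.001, -0.   ]), 'tau': array([ 2.0000e-03, -5.4972e+01,  1.1440e+00, -1.8663e+01, -5.2000e-02,
        2.4000e-02,  0.0000e+00]), 'ee_pos': array([ 0.165, -0.628,  0.205]), 'tcp_rot': array([-0.001,  0.992,  0.128, -0.   ]), 'ft_force': array([-0.078,  0.016, -0.18 ]), 'moment': array([ 0.019, -0.014,  0.014]), 'grip_force': np.float64(0.0), 'finger_gap': np.float64(0.094)}
top {'camera_matrix': [[397.4004, 0.0, 282.6533], [0.0, 397.4004, 216.6604], [0.0, 0.0, 1.0]], 'k1': -0.0509, 'R': [[-0.0079, -0.999, -0.0439], [-0.9984, 0.0103, -0.0558], [0.0562, 0.0433, -0.9975]], 't': [0.0435, 0.5428, 0.9803]}
findings_box [(0.92, [280.5, 160.6], 511)]
box_handle [(0.65, [283.5, 161.2], 540)]
hook_rod [(0.51, [441.2, 258.9], 312)]
rod_handle [(0.71, [442.3, 256.6], 345)]
stand [(0.65, [425.3, 242.0], 2514), (0.46, [184.9, 228.5], 239), (0.28, [371.0, 264.0], 447)]
notch [(0.62, [424.5, 244.4], 2592), (0.61, [281.2, 162.2], 513
[... 803 characters left out ...]
519)]
notch [(0.86, [333.9, 190.8], 1504)]
cabinets [(0.57, [221.3, 228.6], 8222), (0.21, [335.5, 190.6], 1580)]
pad [(0.86, [302.2, 268.0], 1885), (0.29, [246.5, 330.0], 516)]
tray [(0.83, [271.3, 366.3], 4873), (0.4, [355.6, 146.3], 377)]
keeper [(0.68, [241.7, 330.0], 488)]
keeper_knob [(0.75, [245.3, 329.1], 516)]
keeper_hinge [(0.81, [245.3, 331.8], 506)]
bead_jar [(0.76, [350.5, 216.1], 646)]
ring_block [(0.66, [321.8, 308.4], 785)]
wrist {'camera_matrix': [[330.306, 0.0, 278.2635], [0.0, 330.306, 209.9787], [0.0, 0.0, 1.0]], 'k1': -0.0356, 'T_tool_cam': [[-0.0012, -0.9588, -0.2839, 0.0833], [1.0, -0.0014, 0.0004, -0.0002], [-0.0008, -0.2839, 0.9588, -0.18], [0.0, 0.0, 0.0, 1.0]]}
1.55
```

Run:
```python
import cv2
a=cv2.imread("pics/top0.png")[110:310,130:480];b=cv2.imread("pics/side0.png")[110:420,130:430]
cv2.imwrite("pics/topc.png",cv2.resize(a,(800,457),interpolation=cv2.INTER_CUBIC))
cv2.imwrite("pics/sidec.png",cv2.resize(b,(580,600),interpolation=cv2.INTER_CUBIC))
```

```text
(no output)
```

View pics/topc.png

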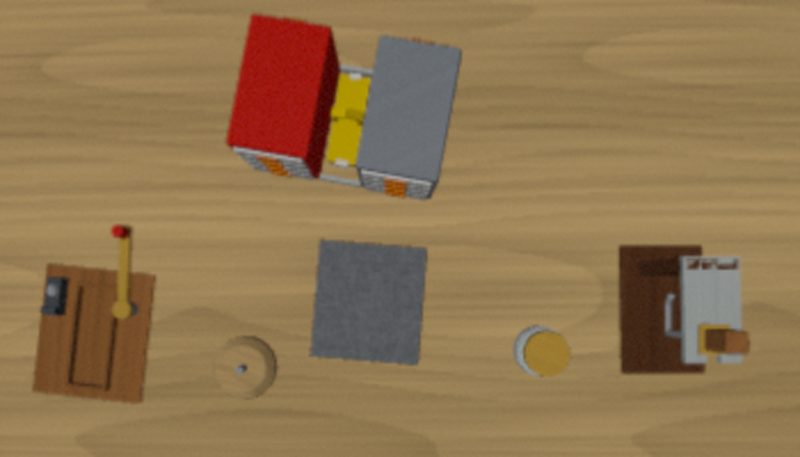

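View pics/sidec.png

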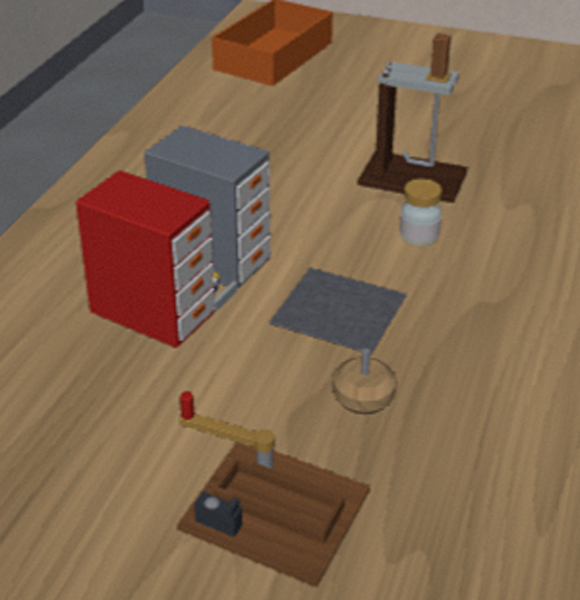

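```bash
cat > h.py <<'E'
import numpy as np,cv2
from rig import sensors, read_camera, camera_params, nets
from scipy.spatial.transform import Rotation as Ro
def tcp():
    s=sensors.read_state(); q=np.array(s["tcp_rot"]); T=np.eye(4)
    T[:3,:3]=Ro.from_quat(q[[1,2,3,0]]).as_matrix(); T[:3,3]=s["ee_pos"]; return T
def cam(name,T=None):
    p=camera_params(name); K=np.array(p["camera_matrix"])
    if name=="wrist": M=(tcp() if T is None else T)@np.array(p["T_tool_cam"]); R=M[:3,:3].T; t=-R@M[:3,3]
    else: R=np.array(p["R"]); t=np.array(p["t"])
    return K,p["k1"],R,t
def ray(c,uv):
    K,k,R,t=c; d=cv2.undistortPoints(np.array(uv,float).reshape(1,1,2),K,np.array([k,0,0,0,0.]))[0,0]
    return -R.T@t, R.T@np.array([*d,1])
def plane(c,uv,z):
    o,d=ray(c,uv); return o+d*(z-o[2])/d[2]
def tri(obs):
    A=np.zeros((3,3));b=np.zeros(3); L=[]
    for c,uv in obs:
        o,d=ray(c,uv); d=d/np.linalg.norm(d); P=np.eye(3)-np.outer(d,d); A+=P;b+=P@o;L.append((o,P))
    x=np.linalg.solve(A,b); return x,max(np.linalg.norm(P@(x-o)) for o,P in L)
def proj(c,X):
    K,k,R,t=c; return cv2.projectPoints(np.array(X,float).reshape(-1,3),cv2.Rodrigues(R)[0],t,K,np.array([k,0,0,0,0.]))[0][:,0]
def rect(mask):  # minAreaRect of biggest blob
    cs,_=cv2.findContours(mask.astype(np.uint8),cv2.RETR_EXTERNAL,cv2.CHAIN_APPROX_NONE); return cv2.minAreaRect(max(cs,key=cv2.contourArea))
E
python3 - <<'E'
from h import *
T=cam("top");S=cam("side")
for n,a,b in [("rod_handle",(442.3,256.6),(354.8,143.1)),("pad",(290,242.9),(302.2,268)),("tray",(172.4,253.1),(271.3,366.3)),("keeper",(184.5,222),(243,330)),("jar",(370,262.6),(350.5,216.1)),("ring",(235.6,270.9),(321.8,308.4))]:
    print(n,[np.round(v,3) for v in tri([(T,a),(S,b)])],np.round(plane(T,a,.0),3))
cr=lambda x,y:(130+x/2.2857,110+y/2.285)
print("knob top",plane(T,cr(119,231),.071),"hinge",plane(T,cr(122,310),.043))
print("box",plane(T,(280.5,160.6),.03))
print("pad corners",[np.round(plane(T,cr(*p),.004)[:2],3) for p in ((318,240),(427,247),(419,363),(310,356))])
print("cab top gapedge",[np.round(plane(T,cr(*p),.16)[:2],3) for p in ((332,27),(320,142),(380,37),(358,167))])
print("rodtop",plane(T,cr(733,342),.225),"tray corners",[np.round(plane(T,cr(*p),.006)[:2],3) for p in ((48,264),(155,274),(142,402),(34,391))])
E
```

```text
rod_handle [array([ 0.449, -0.295,  0.187]), np.float64(0.001)] [ 0.439 -0.361  0.   ]
pad [array([0.481, 0.022, 0.007]), np.float64(0.004)] [0.477 0.021 0.   ]
tray [array([0.452, 0.322, 0.008]), np.float64(0.001)] [0.453 0.324 0.   ]
keeper [array([0.528, 0.281, 0.037]), np.float64(0.004)] [0.533 0.293 0.   ]
jar [array([ 0.425, -0.173,  0.042]), np.float64(0.004)] [ 0.426 -0.18   0.   ]
ring [array([0.405, 0.156, 0.022]), np.float64(0.004)] [0.407 0.16  0.   ]
knob top [0.55596793 0.27825447 0.071     ] hinge [0.4725477  0.28290752 0.043     ]
box [0.68251289 0.04222121 0.03      ]
pad corners [array([0.548, 0.073]), array([ 0.539, -0.047]), array([ 0.412, -0.037]), array([0.42 , 0.083])]
cab top gapedge [array([0.742, 0.047]), array([0.632, 0.059]), array([0.732, 0.001]), array([0.607, 0.023])]
rodtop [ 0.4439074  -0.29810641  0.225     ] tray corners [array([0.524, 0.379]), array([0.512, 0.257]), array([0.37 , 0.271]), array([0.382, 0.394])]
```

Request:
{"name": "move_arm", "arguments": {
  "moves": [
    [[0,0,0,0,0,0.08,0],[0,0,-0.04,0.02,0.02,0.13,0],[0,0,-0.08,0.06,0.06,0.167,0],[0,0,-0.12,0.1,0.11,0.167,0],[0,0,-0.164,0.14,0.16,0.167,0],[0,0,-0.164,0.18,0.21,0.167,0],[0,0,-0.164,0.22,0.26,0.167,0],[0,0,-0.164,0.26,0.31,0.167,0],[0,0,-0.164,0.3,0.36,0.167,0],[0,0,-0.164,0.34,0.4,0.167,0],[0,0,-0.164,0.37,0.44,0.167,0],[0,0,-0.164,0.37,0.44,0.167,0]]
  ]
}}

```text
time: 2.75
ee_pos: [0.4467, -0.2928, 0.3308]
tcp_rot: [-0.002, 1.0, 0.005, 0.001]
ft_force: [0.6, 0.2, 0.3]
finger_gap: 0.0937
grip_force: 0.0
```

Run:
```python
from h import *
s=sensors.read_state(); print(s["time"],np.round(s["ee_pos"],4),np.round(s["tcp_rot"],3),np.round(s["joint_positions"],2))
T=tcp(); im=read_camera("wrist"); np.save("w1.npy",T); cv2.imwrite("pics/w1.png",im[:,:,::-1]); C=cam("wrist",T)
for n in("rod_handle","hook_rod","stand"):
    for d in nets.trace("wrist",n)[:2]:
        print(n,round(d["conf"],2),np.round(d["at"],1),rect(d["pixels"]),np.round(plane(C,d["at"],.225),4))
```

```text
2.75 [ 0.4467 -0.2928  0.3308] [-0.002  1.     0.005  0.001] [ 0.53  0.34  0.    1.66 -0.    1.15 -1.03]
rod_handle 0.89 [285.2 204.3] ((285.5, 202.5), (37.0, 27.0), 90.0) [ 0.451  -0.2986  0.225 ]
hook_rod 0.97 [288.1 198.6] ((285.5, 202.0), (38.0, 27.0), 90.0) [ 0.4563 -0.3011  0.225 ]
stand 0.71 [284.6 151.2] ((285.5, 160.5), (109.0, 61.0), 90.0) [ 0.4983 -0.2974  0.225 ]
```

View pics/w1.png

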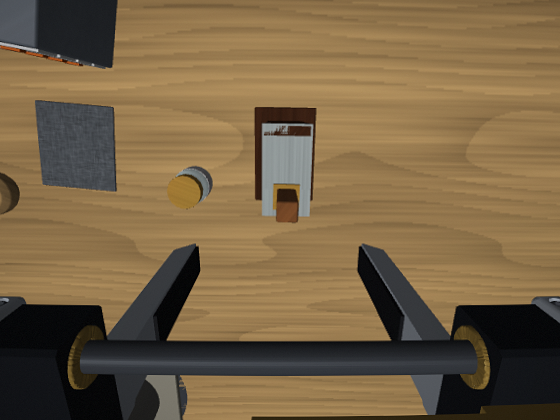

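Run:
```python
from h import *
im=cv2.imread("pics/w1.png"); T=np.load("w1.npy"); C=cam("wrist",T)
cr=im[180:226,260:318]; hsv=cv2.cvtColor(cr,cv2.COLOR_BGR2HSV)
for y in range(8,46,3): print(180+y,[tuple(map(int,cr[y,x])) for x in (20,28,36)])
m=((hsv[...,0]<14)&(hsv[...,1]>100)&(hsv[...,2]>85)).astype(np.uint8)
print(m[:, 10:45].sum(1)); 
cs,_=cv2.findContours(m,cv2.RETR_EXTERNAL,cv2.CHAIN_APPROX_NONE); c=max(cs,key=cv2.contourArea); r=cv2.minAreaRect(c); print(r)
print(plane(C,(r[0][0]+260,r[0][1]+180),.225), Ro.from_matrix(T[:3,:3]).as_rotvec())
for p in [(262,124),(310,124),(262,215),(310,215)]: print(plane(C,p,.165))
```

```text
188 [(36, 85, 114), (38, 89, 121), (51, 119, 158)]
191 [(15, 28, 42), (12, 25, 41), (41, 92, 124)]
194 [(14, 24, 41), (15, 25, 42), (25, 57, 81)]
197 [(14, 26, 41), (14, 26, 42), (17, 32, 49)]
200 [(14, 24, 39), (14, 24, 40), (12, 21, 37)]
203 [(35, 64, 105), (37, 66, 107), (37, 66, 107)]
206 [(35, 64, 104), (37, 69, 112), (39, 71, 113)]
209 [(37, 67, 109), (38, 69, 113), (38, 70, 114)]
212 [(38, 70, 114), (40, 73, 118), (33, 62, 102)]
215 [(38, 69, 115), (40, 72, 119), (31, 59, 97)]
218 [(38, 70, 115), (41, 74, 121), (31, 58, 96)]
221 [(41, 71, 110), (32, 60, 101), (28, 52, 87)]
224 [(84, 129, 160), (84, 128, 159), (85, 129, 160)]
[ 0  0  0  0  0  0  0  0  0  0  0  0  0  0  0  0  0  0  0  0  0  0  3 20
 20 20 20 20 20 20 20 20 20 20 20 20 20 21 21 20 20 19  0  0  0  0]
((26.0, 31.5), (19.0, 20.0), 90.0)
[ 0.44426148 -0.29938962  0.225     ] [-3.13852399 -0.01439616 -0.00371796]
[ 0.51898198 -0.27515331  0.165     ]
[ 0.51939427 -0.32394785  0.165     ]
[ 0.42214617 -0.27462256  0.165     ]
[ 0.42259581 -0.3272593   0.165     ]
```

Request:
{"name": "move_arm", "arguments": {
  "moves": [
    [[0,0,0,0,0,-0.04,0],[0,0,0,0,0,-0.08,0],[0,0,0,0,0,-0.1,0],[0,0,0,0,0,-0.1,0]]
  ]
}}

```text
time: 3.35
ee_pos: [0.4401, -0.2995, 0.2537]
tcp_rot: [-0.001, 1.0, -0.002, -0.002]
ft_force: [-0.2, 0.3, -1.0]
finger_gap: 0.0936
grip_force: 0.0
```

Request:
{"name": "move_arm", "arguments": {
  "moves": [
    [[0,0,0,0.003,0,-0.03,0],[0,0,0,0.003,0,-0.06,0],[0,0,0,0.003,0,-0.09,0],[0,0,0,0.003,0,-0.098,0],[0,0,0,0.003,0,-0.098,0]]
  ]
}}

```text
time: 3.85
ee_pos: [0.4445, -0.2995, 0.1824]
tcp_rot: [0.0, 1.0, -0.001, -0.0]
ft_force: [-0.3, -0.7, 0.1]
finger_gap: 0.0939
grip_force: 0.0
```

Aligned; close on the handle.

Request:
{"name": "move_arm", "arguments": {
  "moves": [
    [[0,0,0,0,0,0,0.5],[0,0,0,0,0,0,1],[0,0,0,0,0,0,1],[0,0,0,0,0,0,1],[0,0,0,0,0,0,1],[0,0,0,0,0,0,1],[0,0,0,0,0,0,1],[0,0,0,0,0,0,1]]
  ]
}}

```text
time: 4.65
ee_pos: [0.4448, -0.2987, 0.1822]
tcp_rot: [-0.0, 1.0, -0.0, -0.0]
ft_force: [0.7, -0.9, -0.3]
finger_gap: 0.0331
grip_force: 0.0
```

Request:
{"name": "move_arm", "arguments": {
  "moves": [
    [[0,0,0,0,0,0,1],[0,0,0,0,0,0,1],[0,0,0,0,0,0,1],[0,0,0,0,0,0,1]]
  ]
}}

```text
time: 5.05
ee_pos: [0.4449, -0.2987, 0.1822]
tcp_rot: [0.0, 1.0, -0.0, -0.0]
ft_force: [0.7, -0.9, -0.1]
finger_gap: 0.02
grip_force: 30.0
```

Request:
{"name": "move_arm", "arguments": {
  "moves": [
    [[0,0,0,0,0,0.008,1],[0,0,0,0,0,0.016,1],[0,0,0,-0.02,0,0.016,1],[0,0,0,-0.05,0,0.016,1],[0,0,0,-0.08,0,0.016,1],[0,0,0,-0.09,0,0.02,1],[0,0,0,-0.09,0,0.06,1],[0,0,0,-0.09,0,0.11,1],[0,0,0,-0.09,0.01,0.16,1],[0,0,0,-0.07,0.04,0.2,1],[0,0,0,-0.04,0.08,0.237,1],[0,0,0,-0.01,0.13,0.237,1]]
  ]
}}

```text
time: 6.25
ee_pos: [0.4407, -0.202, 0.3648]
tcp_rot: [0.002, 1.0, -0.002, 0.005]
ft_force: [0.8, -0.6, -0.6]
finger_gap: 0.0195
grip_force: 30.0
```

Request:
{"name": "move_arm", "arguments": {
  "moves": [
    [[0,0,0,0.03,0.05,0,1],[0,0,0,0.06,0.1,0,1],[0,0,0,0.09,0.15,0,1],[0,0,0,0.12,0.2,0,1],[0,0,0,0.15,0.25,0,1],[0,0,0,0.18,0.29,0,1],[0,0,0,0.21,0.31,0,1],[0,0,0,0.22,0.32,0,1],[0,0,0,0.22,0.32,0,1],[0,0,0,0.22,0.32,0,1],[0,0,0,0.22,0.32,0,1]]
  ]
}}

```text
time: 7.35
ee_pos: [0.6016, 0.0372, 0.3604]
tcp_rot: [0.0, 1.0, -0.001, -0.0]
ft_force: [-0.2, -0.2, -0.7]
finger_gap: 0.0196
grip_force: 30.0
```

Run:
```python
from h import *
s=sensors.read_state(); print(s["time"],np.round(s["ee_pos"],4),np.round(s["tcp_rot"],3),np.round(s["joint_positions"],2),s["finger_gap"])
T=tcp(); im=read_camera("wrist"); np.save("w2.npy",T); cv2.imwrite("pics/w2.png",im[:,:,::-1]); C=cam("wrist",T)
for n,z in(("findings_box",.024),("box_handle",.061),("cabinets",.16)):
    for d in nets.trace("wrist",n)[:2]:
        print(n,round(d["conf"],2),np.round(d["at"],1),d["pixels"].sum(),rect(d["pixels"]),np.round(plane(C,d["at"],z),4))
```

```text
7.35 [0.6016 0.0372 0.3604] [ 0.     1.    -0.001 -0.   ] [-0.01  0.44 -0.16  1.42  0.07  1.29 -1.75] 0.019601895045696444
findings_box 0.72 [275.1 115.3] 1485 ((276.54925537109375, 114.712646484375), (23.310861587524414, 69.99085998535156), 7.815293788909912) [0.6809 0.0412 0.024 ]
box_handle 0.76 [274.3 116. ] 1546 ((276.7311096191406, 115.5364990234375), (23.3424015045166, 71.53483581542969), 8.972625732421875) [0.6802 0.042  0.061 ]
box_handle 0.21 [301.1 220.9] 2284 ((303.327880859375, 224.39346313476562), (44.90572738647461, 50.15679931640625), 5.19442892074585) [0.5255 0.0022 0.061 ]
```

View pics/w2.png

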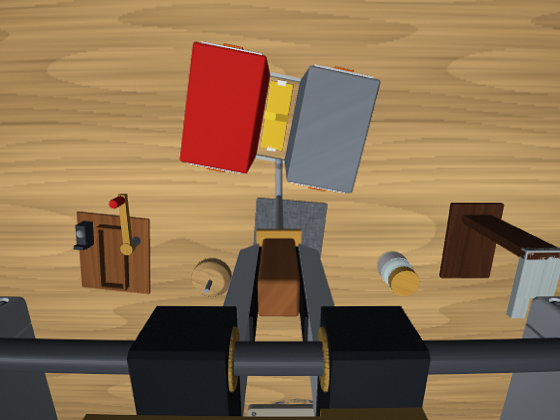

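Run:
```python
from h import *
im=cv2.imread("pics/w2.png"); T=np.load("w2.npy"); C=cam("wrist",T)
for nm,ps in (("red",[(194,42),(270,56),(248,173),(181,160)]),("grey",[(311,65),(379,79),(353,192),(286,178)])):
    q=np.array([plane(C,p,.16)[:2] for p in ps]); print(nm,q.round(4).tolist())
    for a,b in((3,0),(2,1)): d=q[b]-q[a]; print(np.arctan2(d[1],d[0]),np.linalg.norm(d))
hsv=cv2.cvtColor(im,cv2.COLOR_BGR2HSV); m=((abs(hsv[...,0].astype(int)-26)<5)&(hsv[...,1]>150)&(hsv[...,2]>100)); m[:, :255]=0; m[:,300:]=0;m[:70]=0; m[160:]=0
ys,xs=np.nonzero(m)
for y in range(74,160,4):
    x=xs[ys==y]
    if len(x): print(y,x.min(),x.max(),np.round(plane(C,((x.min()+x.max())/2,y),.024)[:2],4), np.round(plane(C,((x.min()+x.max())/2,y),.061)[:2],4))
c=im[60:170,235:325]; cv2.imwrite("pics/w2c.png",cv2.resize(c,None,fx=5.4,fy=5.4,interpolation=cv2.INTER_CUBIC))
```

```text
red [[0.7574, 0.1252], [0.743, 0.0452], [0.6174, 0.0722], [0.633, 0.149]]
-0.18936761300772617 0.12671959513062173
-0.2112268308305204 0.128518991802956
grey [[0.734, 0.0014], [0.7199, -0.0727], [0.5941, -0.0515], [0.6112, 0.0279]]
-0.21276737208752824 0.12553274953780336
-0.16704238610878985 0.12756256679990668
82 270 276 [0.7283 0.044 ] [0.7252 0.0435]
86 270 292 [0.7227 0.0322] [0.72   0.0326]
90 269 291 [0.7171 0.0337] [0.7148 0.034 ]
94 268 291 [0.7114 0.0345] [0.7095 0.0347]
98 268 290 [0.7058 0.0352] [0.7043 0.0354]
102 267 289 [0.7001 0.0367] [0.699  0.0368]
106 267 289 [0.6943 0.0368] [0.6937 0.0368]
110 266 288 [0.6886 0.0383] [0.6883 0.0382]
114 264 287 [0.6828 0.0406] [0.6829 0.0403]
118 264 287 [0.677  0.0406] [0.6775 0.0404]
122 264 286 [0.6711 0.0414] [0.6721 0.0411]
126 264 285 [0.6652 0.0422] [0.6666 0.0419]
130 263 285 [0.6593 0.043 ] [0.6611 0.0426]
134 263 284 [0.6533 0.0438] [0.6556 0.0434]
138 262 283 [0.6473 0.0454] [0.65   0.0448]
142 261 283 [0.6412 0.0462] [0.6444 0.0456]
146 261 282 [0.6351 0.0471] [0.6387 0.0464]
150 279 281 [0.629  0.0339] [0.633  0.0342]
```

View pics/w2c.png

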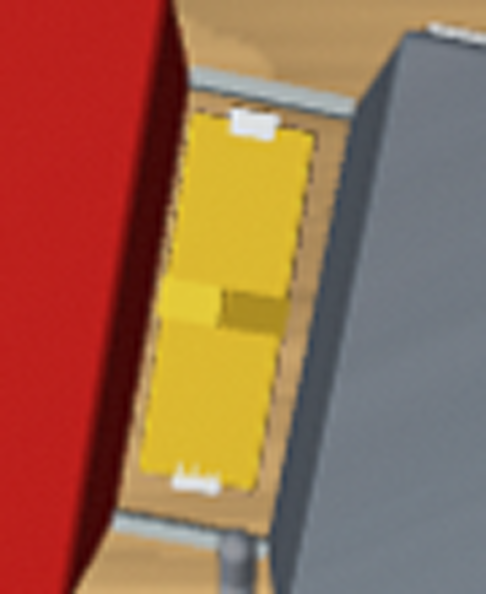

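Run:
```python
from h import *
T=np.load("w2.npy"); C=cam("wrist",T); f=lambda x,y:(235+x/5.4,60+y/5.4)
P=[plane(C,f(*p),.024)[:2] for p in((190,115),(313,133),(258,490),(142,470))]; print(np.round(P,4))
c=np.mean(P,0); d=(P[0]+P[1]-P[2]-P[3]); print(c,np.arctan2(d[1],d[0]))
print("apex wrist",plane(C,f(220,305),.061))
Ct=cam("top"); print(proj(Ct,plane(C,f(220,305),.061)),"expected in top; tri with top net at:",tri([(C,(275.1,115.3)),(Ct,(280.5,160.6))]))
```

```text
[[0.7293 0.0481]
 [0.7245 0.0146]
 [0.6278 0.0296]
 [0.6336 0.0628]]
[0.6788111  0.03878622] -0.15376829978747233
apex wrist [0.67958716 0.04002955 0.061     ]
[[280.78305483 159.26434734]] expected in top; tri with top net at: (array([0.68094059, 0.04145401, 0.0382499 ]), np.float64(0.0003796460745616743))
```

Request:
{"name": "move_arm", "arguments": {
  "moves": [
    [[0,0,-0.05,0.015,0.008,0,1],[0,0,-0.108,0.03,0.016,0,1],[0,0,-0.108,0.03,0.016,0,1],[0,0,-0.108,0.03,0.016,0,1],[0,0,-0.108,0.03,0.016,0,1]]
  ]
}}

```text
time: 8.05
ee_pos: [0.6243, 0.0502, 0.36]
tcp_rot: [0.0, 0.996, -0.085, -0.0]
ft_force: [-0.9, 0.3, -1.1]
finger_gap: 0.0198
grip_force: 30.0
```

Run:
```python
from h import *
s=sensors.read_state(); print(s["time"],np.round(s["ee_pos"],4),np.round(s["joint_positions"],2))
T=tcp(); im=read_camera("wrist"); cv2.imwrite("pics/w3.png",im[:,:,::-1]); C=cam("wrist",T)
off=lambda z,x,y=0: T[:3,3]+T[:3,:3]@np.array([x,y,z])
# expected foot tip top (rod x=+42,z=17 => tool z = .1572-.017) in picture, and shank bottom
print(proj(C,[off(.1572-.017,.0385),off(.1572-.007,0)]), "yaw",np.arctan2(T[1,0],T[0,0]))
c=im[40:260,180:400,::-1]; cv2.imwrite("pics/w3c.png",cv2.resize(c,None,fx=2.7,fy=2.7,interpolation=cv2.INTER_CUBIC))
S=read_camera("side"); cv2.imwrite("pics/s3.png",S[:,:,::-1])
```

```text
8.05 [0.6243 0.0502 0.36  ] [-0.05  0.48 -0.12  1.35  0.06  1.32 -1.92]
[[278.3795691  160.51472588]
 [278.40622076 196.55064275]] yaw -0.1695628250157319
```

View pics/w3c.png

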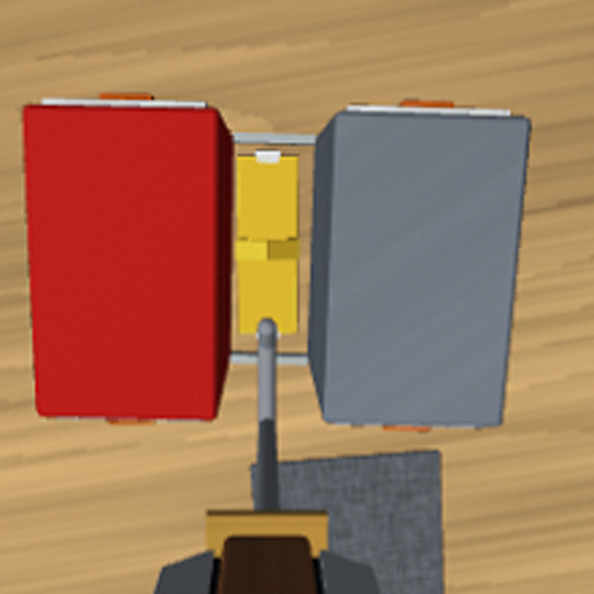

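Request:
{"name": "move_arm", "arguments": {
  "moves": [
    [[0,0,0,0,0,-0.03,1],[0,0,0,0,0,-0.07,1],[0,0,0,0,0,-0.11,1],[0,0,0,0,0,-0.15,1],[0,0,0,0,0,-0.18,1],[0,0,0,0,0,-0.205,1],[0,0,0,0,0,-0.22,1],[0,0,0,0,0,-0.229,1],[0,0,0,0,0,-0.229,1],[0,0,0,0,0,-0.229,1]]
  ]
}}

```text
time: 9.15
ee_pos: [0.6255, 0.0508, 0.1891]
tcp_rot: [-0.0, 0.996, -0.085, 0.001]
ft_force: [0.1, 0.3, -0.8]
finger_gap: 0.0197
grip_force: 30.0
```

Request:
{"name": "move_arm", "arguments": {
  "moves": [
    [[0,0,0,0.01,-0.002,0,1],[0,0,0,0.02,-0.004,0,1],[0,0,0,0.03,-0.006,0,1],[0,0,0,0.04,-0.008,0,1],[0,0,0,0.047,-0.0095,0,1],[0,0,0,0.047,-0.0095,0,1]]
  ]
}}

```text
time: 9.75
ee_pos: [0.6609, 0.0433, 0.188]
tcp_rot: [0.0, 0.996, -0.085, 0.0]
ft_force: [-0.5, 1.1, -1.2]
finger_gap: 0.0198
grip_force: 30.0
```

Run:
```python
from h import *
T=tcp(); im=read_camera("wrist"); C=cam("wrist",T)
c=im[20:260,160:400,::-1]; cv2.imwrite("pics/w4c.png",cv2.resize(c,None,fx=2.5,fy=2.5,interpolation=cv2.INTER_CUBIC))
```

```text
(no output)
```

View pics/w4c.png

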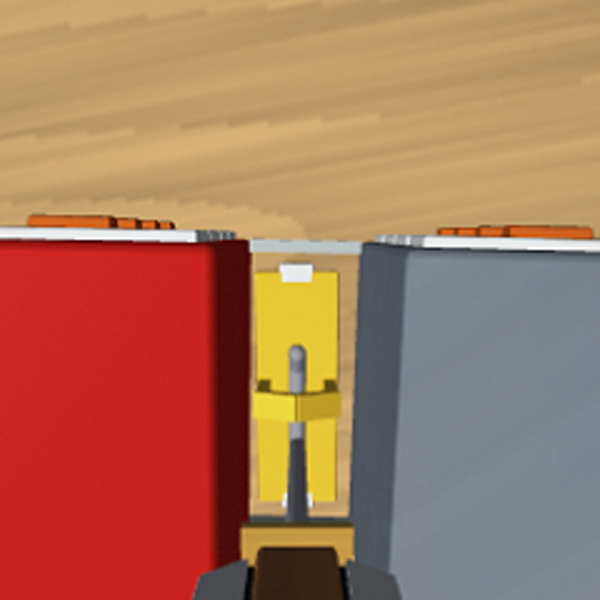

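Request:
{"name": "move_arm", "arguments": {
  "moves": [
    [[0,0,0,0,0,0.01,1],[0,0,0,0,0,0.018,1],[0,0,0,0,0,0.024,1],[0,0,0,0,0,0.03,1],[0,0,0,0,0,0.036,1],[0,0,0,0,0,0.044,1],[0,0,0,0,0,0.052,1],[0,0,0,0,0,0.06,1],[0,0,0,0,0,0.066,1],[0,0,0,0,0,0.066,1],[0,0,0,0,0,0.066,1],[0,0,0,0,0,0.066,1]]
  ]
}}

```text
time: 11.0
ee_pos: [0.6598, 0.0437, 0.2374]
tcp_rot: [0.0, 0.996, -0.085, -0.0]
ft_force: [0.6, 0.1, -2.1]
finger_gap: 0.0199
grip_force: 30.0
```

Run:
```python
from h import *
T=tcp(); im=read_camera("wrist"); S=read_camera("side")
a=cv2.resize(im[20:260,160:400,::-1],(400,400)); b=cv2.resize(S[150:350,130:330,::-1],(400,400)); cv2.imwrite("pics/w5c.png",np.hstack([a,b]))
```

```text
(no output)
```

View pics/w5c.png

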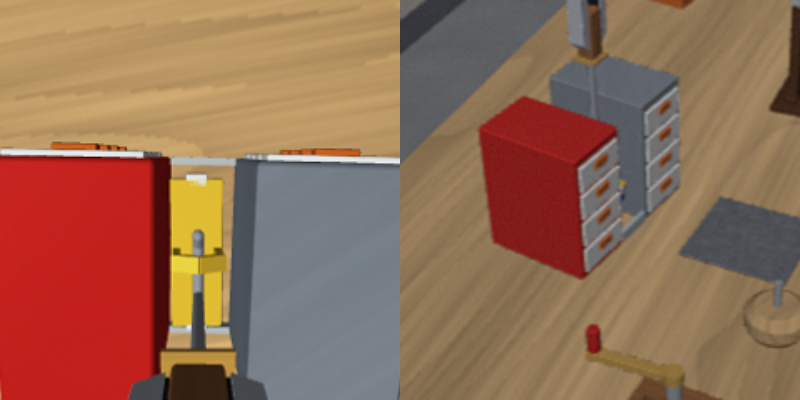

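Request:
{"name": "move_arm", "arguments": {
  "moves": [
    [[0,0,0,0,0,0.01,1],[0,0,0,0,0,0.025,1],[0,0,0,0,0,0.045,1],[0,0,0,0,0,0.065,1],[0,0,0,0,0,0.085,1],[0,0,0,0,0,0.105,1],[0,0,0,0,0,0.125,1],[0,0,0,0,0,0.145,1],[0,0,0,0,0,0.165,1],[0,0,0,0,0,0.18,1],[0,0,0,0,0,0.19,1],[0,0,0,0,0,0.2,1]]
  ]
}}

```text
time: 12.3
ee_pos: [0.66, 0.0437, 0.3884]
tcp_rot: [0.0, 0.996, -0.085, 0.0]
ft_force: [-0.1, 1.0, -2.4]
finger_gap: 0.0196
grip_force: 30.0
```

Request:
{"name": "move_arm", "arguments": {
  "moves": [
    [[0,0,0,-0.006,0,0,1],[0,0,0,-0.02,-0.002,0,1],[0,0,0,-0.04,-0.004,0,1],[0,0,0,-0.065,-0.008,0,1],[0,0,0,-0.09,-0.012,0,1],[0,0,0,-0.12,-0.016,0,1],[0,0,0,-0.15,-0.02,0,1],[0,0,0,-0.18,-0.024,0,1],[0,0,0,-0.21,-0.026,0,1],[0,0,0,-0.23,-0.027,0,1],[0,0,0,-0.245,-0.027,0,1],[0,0,0,-0.25,-0.027,0,1]]
  ]
}}

```text
time: 13.5
ee_pos: [0.4715, 0.0235, 0.3878]
tcp_rot: [0.0, 0.996, -0.085, -0.0]
ft_force: [-1.0, 0.2, -2.5]
finger_gap: 0.0196
grip_force: 30.0
```

Run:
```python
from h import *
T=tcp(); print(T[:3,3]); im=read_camera("wrist"); S=read_camera("side")
a=cv2.resize(im[20:320,130:430,::-1],(400,400)); b=cv2.resize(S[80:330,180:430,::-1],(400,400)); cv2.imwrite("pics/w6c.png",np.hstack([a,b]))
```

```text
[0.47145834 0.02345169 0.38776243]
```

View pics/w6c.png

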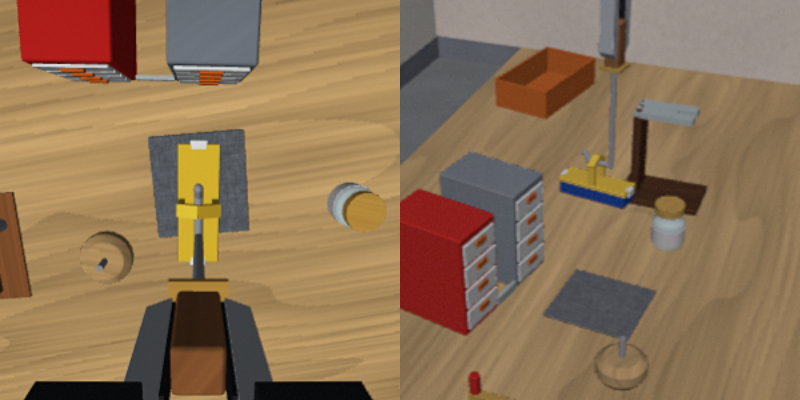

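Request:
{"name": "move_arm", "arguments": {
  "moves": [
    [[0,0,0,0,0,-0.01,1],[0,0,0,0,0,-0.03,1],[0,0,0,0,0,-0.055,1],[0,0,0,0,0,-0.08,1],[0,0,0,0,0,-0.105,1],[0,0,0,0,0,-0.13,1],[0,0,0,0,0,-0.155,1],[0,0,0,0,0,-0.18,1],[0,0,0,0,0,-0.2,1],[0,0,0,0,0,-0.215,1],[0,0,0,0,0,-0.225,1],[0,0,0,0,0,-0.23,1]]
  ]
}}

```text
time: 14.8
ee_pos: [0.4726, 0.0235, 0.2145]
tcp_rot: [0.0, 0.996, -0.085, -0.0]
ft_force: [0.1, 0.9, -2.7]
finger_gap: 0.0198
grip_force: 30.0
```

Request:
{"name": "move_arm", "arguments": {
  "moves": [
    [[0,0,0,0,0,-0.004,1],[0,0,0,0,0,-0.008,1],[0,0,0,0,0,-0.012,1],[0,0,0,0,0,-0.016,1],[0,0,0,0,0,-0.021,1],[0,0,0,0,0,-0.026,1],[0,0,0,0,0,-0.03,1],[0,0,0,0,0,-0.03,1],[0,0,0,0,0,-0.03,1]]
  ]
}}

```text
time: 15.7
ee_pos: [0.4726, 0.0234, 0.1927]
tcp_rot: [0.0, 0.996, -0.085, -0.0]
ft_force: [0.5, -0.7, -0.8]
finger_gap: 0.02
grip_force: 30.0
```

Run:
```python
from h import *
T=tcp(); print(T[:3,3]); im=read_camera("wrist"); cv2.imwrite("pics/w7.png",im[:,:,::-1]); np.save("w7.npy",T);C=cam("wrist",T)
for n,z in(("findings_box",.028),("box_handle",.065)):
    for d in nets.trace("wrist",n)[:1]: print(n,round(d["conf"],2),np.round(d["at"],1),rect(d["pixels"]),np.round(plane(C,d["at"],z),4))
hsv=cv2.cvtColor(im[:,:,::-1].copy(),cv2.COLOR_BGR2HSV); m=((abs(hsv[...,0].astype(int)-26)<5)&(hsv[...,1]>140)&(hsv[...,2]>90))
off=lambda z,x,y=0: T[:3,3]+T[:3,:3]@np.array([x,y,z])
print("tip,shank",proj(C,[off(.1572-.017,.0385),off(.1572-.007,0)]))
for y in range(60,260,6):
    x=np.nonzero(m[y,200:360])[0]+200
    if len(x)>3: print(y,x.min(),x.max(),len(x))
```

```text
[0.47261969 0.02341458 0.19268936]
findings_box 0.65 [278.4 168.5] ((278.0, 171.5), (95.0, 34.0), 90.0) [0.4989 0.0188 0.028 ]
box_handle 0.74 [271.4 165.9] ((278.0, 171.0), (96.0, 34.0), 90.0) [0.5084 0.0239 0.065 ]
tip,shank [[278.37979245 160.51487605]
 [278.4064193  196.55088357]]
132 262 294 33
138 262 294 33
144 262 294 33
150 262 294 33
156 262 294 33
162 262 294 26
168 262 294 27
174 268 289 15
180 261 295 35
186 262 293 32
192 263 293 24
198 263 293 25
204 263 293 24
210 263 293 23
216 263 293 20
```

Request:
{"name": "move_arm", "arguments": {
  "moves": [
    [[0,0,0,-0.006,0.001,0,1],[0,0,0,-0.014,0.0024,0,1],[0,0,0,-0.022,0.0037,0,1],[0,0,0,-0.03,0.005,0,1],[0,0,0,-0.038,0.0065,0,1],[0,0,0,-0.046,0.0078,0,1],[0,0,0,-0.054,0.009,0,1],[0,0,0,-0.06,0.01,0,1],[0,0,0,-0.06,0.01,0,1],[0,0,0,-0.06,0.01,0,1]]
  ]
}}

```text
time: 16.85
ee_pos: [0.4279, 0.031, 0.1928]
tcp_rot: [-0.0, 0.996, -0.085, 0.0]
ft_force: [-0.4, 0.0, -0.4]
finger_gap: 0.02
grip_force: 30.0
```

Run:
```python
from h import *
T=tcp(); im=read_camera("wrist"); cv2.imwrite("pics/w8.png",im[:,:,::-1]); C=cam("wrist",T)
hsv=cv2.cvtColor(im[:,:,::-1].copy(),cv2.COLOR_BGR2HSV); m=((abs(hsv[...,0].astype(int)-26)<5)&(hsv[...,1]>140)&(hsv[...,2]>90))
for y in range(40,260,6):
    x=np.nonzero(m[y,200:360])[0]+200
    if len(x)>3: print(y,x.min(),x.max(),len(x),np.round(plane(C,((x.min()+x.max())/2,y),.028)[:2],3))
```

```text
82 261 295 22 [0.539 0.012]
88 261 295 35 [0.533 0.013]
94 261 294 34 [0.528 0.015]
100 261 294 34 [0.522 0.016]
106 261 294 34 [0.516 0.017]
112 261 294 34 [0.511 0.018]
118 262 294 33 [0.505 0.018]
124 262 294 33 [0.499 0.019]
130 260 295 36 [0.493 0.021]
136 260 296 37 [0.487 0.021]
142 262 294 33 [0.481 0.022]
148 262 293 32 [0.475 0.024]
154 262 293 32 [0.469 0.025]
160 262 293 25 [0.463 0.026]
166 262 293 26 [0.457 0.027]
172 262 293 25 [0.451 0.028]
```

Request:
{"name": "move_arm", "arguments": {
  "moves": [
    [[0,0,0,0,0,0.03,1],[0,0,0,0,0,0.08,1],[0,0,0,0,0,0.14,1],[0,0,0.02,0,-0.02,0.19,1],[0,0,0.05,-0.01,-0.06,0.2,1],[0,0,0.08,-0.02,-0.11,0.2,1],[0,0,0.108,-0.03,-0.16,0.2,1],[0,0,0.108,-0.04,-0.21,0.2,1],[0,0,0.108,-0.05,-0.27,0.2,1],[0,0,0.108,-0.06,-0.33,0.2,1],[0,0,0.108,-0.066,-0.39,0.2,1],[0,0,0.108,-0.066,-0.44,0.2,1]]
  ]
}}

```text
time: 18.1
ee_pos: [0.377, -0.3019, 0.3428]
tcp_rot: [0.0, 1.0, -0.002, -0.0]
ft_force: [0.0, 0.5, -0.7]
finger_gap: 0.0195
grip_force: 30.0
```

Request:
{"name": "move_arm", "arguments": {
  "moves": [
    [[0,0,0,0,0,0,1],[0,0,0,0,0,-0.02,1],[0,0,0,0,0,-0.06,1],[0,0,0,0,0,-0.1,1],[0,0,0,0,0,-0.14,1],[0,0,0,0,0,-0.17,1],[0,0,0,0,0,-0.185,1],[0,0,0,0,0,-0.185,1],[0,0,0,0,0,-0.185,1]]
  ]
}}

```text
time: 19.0
ee_pos: [0.3788, -0.2992, 0.2047]
tcp_rot: [0.0, 1.0, -0.0, 0.001]
ft_force: [0.6, 0.4, -0.7]
finger_gap: 0.0198
grip_force: 30.0
```

Request:
{"name": "move_arm", "arguments": {
  "moves": [
    [[0,0,0,0,0.001,-0.014,1],[0,0,0,0,0.001,-0.014,1],[0,0,0,0.015,0.001,-0.014,1],[0,0,0,0.03,0.001,-0.014,1],[0,0,0,0.045,0.001,-0.014,1],[0,0,0,0.06,0.001,-0.014,1],[0,0,0,0.075,0.001,-0.014,1],[0,0,0,0.085,0.001,-0.014,1],[0,0,0,0.088,0.001,-0.014,1],[0,0,0,0.088,0.001,-0.014,1],[0,0,0,0.088,0.001,-0.014,1]]
  ]
}}

```text
time: 20.1
ee_pos: [0.4435, -0.2984, 0.1934]
tcp_rot: [-0.0, 1.0, -0.001, -0.0]
ft_force: [0.9, -0.7, -0.6]
finger_gap: 0.0201
grip_force: 30.0
```

Lower to about 0.5 mm above the rest height, then open.

Request:
{"name": "move_arm", "arguments": {
  "moves": [
    [[0,0,0,0.001,0,-0.006,1],[0,0,0,0.001,0,-0.011,1],[0,0,0,0.001,0,-0.0145,1],[0,0,0,0.001,0,-0.0145,1],[0,0,0,0.001,0,-0.0145,1],[0,0,0,0.001,0,-0.0145,0.6],[0,0,0,0.001,0,-0.0145,0.3],[0,0,0,0.001,0,-0.0145,0.3],[0,0,0,0.001,0,-0.0145,0.3],[0,0,0,0.001,0,-0.0145,0.3],[0,0,0,0.001,0,-0.0145,0.3]]
  ]
}}

```text
time: 21.2
ee_pos: [0.4449, -0.2983, 0.1826]
tcp_rot: [0.0, 1.0, -0.0, 0.0]
ft_force: [0.4, 0.0, -0.1]
finger_gap: 0.0638
grip_force: 0.0
```

Request:
{"name": "move_arm", "arguments": {
  "moves": [
    [[0,0,0,0,0,0.03,0.3],[0,0,0,0,0,0.08,0.3],[0,0,0,0,0,0.14,0.3],[0,0,0,0,0,0.14,0.3],[0,0,0,0,0,0.14,0.3]]
  ]
}}

```text
time: 21.7
ee_pos: [0.4453, -0.2986, 0.2885]
tcp_rot: [0.001, 1.0, -0.0, 0.001]
ft_force: [0.7, 0.2, -0.8]
finger_gap: 0.066
grip_force: 0.0
```

Run:
```python
from h import *
T=tcp(); print(T[:3,3]); im=read_camera("wrist"); cv2.imwrite("pics/w9.png",im[:,:,::-1]); C=cam("wrist",T)
cr=im[:,:,::-1][170:235,250:320].copy(); hsv=cv2.cvtColor(cr,cv2.COLOR_BGR2HSV)
m=((hsv[...,0]<14)&(hsv[...,1]>100)&(hsv[...,2]>85)).astype(np.uint8)
cs,_=cv2.findContours(m,cv2.RETR_EXTERNAL,cv2.CHAIN_APPROX_NONE); r=cv2.minAreaRect(max(cs,key=cv2.contourArea)); print(r,plane(C,(r[0][0]+250,r[0][1]+170),.225))
for n in ("rod_handle",): print([(d["conf"],d["at"],rect(d["pixels"])) for d in nets.trace("wrist",n)[:1]])
```

```text
[ 0.44526493 -0.29855994  0.28848524]
((27.5, 54.5), (19.0, 23.0), 90.0) [ 0.4448337  -0.29784055  0.225     ]
[(0.86, [274.6, 215.2], ((278.5, 213.5), (45.0, 29.0), 90.0))]
```

Request:
{"name": "move_arm", "arguments": {
  "moves": [
    [[0,0,0.05,0,0.03,0.05,0.3],[0,0,0.14,0,0.09,0.08,0.3],[0,0,0.23,0,0.15,0.08,0.3],[0,0,0.32,0,0.21,0.08,0.3],[0,0,0.41,0,0.27,0.08,0.3],[0,0,0.5,0,0.33,0.08,0.3],[0,0,0.59,0,0.39,0.08,0.3],[0,0,0.68,0,0.45,0.08,0.3],[0,0,0.77,0,0.51,0.08,0.3],[0,0,0.86,0,0.57,0.08,0.3],[0,0,0.936,0,0.63,0.06,0.3],[0,0,0.936,0,0.69,0.03,0.3]]
  ]
}}

```text
time: 23.0
ee_pos: [0.4447, 0.2207, 0.3094]
tcp_rot: [-0.0, 0.741, 0.671, 0.0]
ft_force: [0.6, 0.4, -0.4]
finger_gap: 0.0657
grip_force: 0.0
```

Request:
{"name": "move_arm", "arguments": {
  "moves": [
    [[0,0,0,0,0.05,-0.02,0.3],[0,0,0,0,0.1,-0.05,0.3],[0,0,0,0.005,0.13,-0.06,0.3],[0,0,0,0.005,0.135,-0.07,0.3],[0,0,0,0.005,0.135,-0.07,0.3],[0,0,0,0.005,0.135,-0.07,0.3]]
  ]
}}

```text
time: 23.6
ee_pos: [0.4487, 0.3184, 0.2572]
tcp_rot: [0.0, 0.743, 0.67, -0.001]
ft_force: [0.3, -0.3, -0.4]
finger_gap: 0.0661
grip_force: 0.0
```

Run:
```python
from h import *
s=sensors.read_state(); T=tcp(); print(s["time"],T[:3,3].round(4),"yaw",np.arctan2(T[1,0],T[0,0]),np.round(s["joint_positions"],2)); im=read_camera("wrist"); cv2.imwrite("pics/w10.png",im[:,:,::-1]); np.save("w10.npy",T); C=cam("wrist",T)
for n,z in(("tray",.02),("keeper_knob",.057),("keeper",.04)):
    for d in nets.trace("wrist",n)[:1]: print(n,round(d["conf"],2),np.round(d["at"],1),rect(d["pixels"]),np.round(plane(C,d["at"],z),4))
```

```text
23.6 [0.4487 0.3184 0.2572] yaw 1.4679046815782448 [-0.38  0.45 -0.43  1.72  0.22  1.01 -0.99]
tray 0.63 [282.3 167.9] ((298.0, 168.0), (94.0, 158.0), 90.0) [0.4552 0.3327 0.02  ]
keeper_knob 0.58 [334.8 200.6] ((335.97125244140625, 204.9861297607422), (17.112537384033203, 86.01979064941406), 89.18154907226562) [0.5138 0.2933 0.057 ]
keeper 0.6 [335.  202.2] ((335.475830078125, 205.30751037597656), (16.484031677246094, 85.0198974609375), 89.18154907226562) [0.5164 0.2864 0.04  ]
```

Request:
{"name": "move_arm", "arguments": {
  "moves": [
    [[0,0,0,0.01,-0.05,0,0.3],[0,0,-0.01,0.02,-0.11,0,0.3],[0,0,-0.02,0.03,-0.17,0,0.3],[0,0,-0.03,0.04,-0.23,0,0.3],[0,0,-0.038,0.05,-0.29,0,0.3],[0,0,-0.038,0.062,-0.35,0,0.3],[0,0,-0.038,0.062,-0.397,0,0.3],[0,0,-0.038,0.062,-0.397,0,0.3],[0,0,-0.038,0.062,-0.397,0,0.3],[0,0,-0.038,0.062,-0.397,0,0.3]]
  ]
}}

```text
time: 24.8
ee_pos: [0.4952, 0.0236, 0.2582]
tcp_rot: [-0.0, 0.761, 0.648, 0.001]
ft_force: [-0.6, 0.1, 0.7]
finger_gap: 0.0656
grip_force: 0.0
```

Run:
```python
from h import *
s=sensors.read_state(); T=tcp(); print(s["time"],T[:3,3].round(4),"yaw",np.arctan2(T[1,0],T[0,0])); im=read_camera("wrist"); bx=im[:,:,::-1].copy(); cv2.imwrite("pics/w11.png",bx); np.save("w11.npy",T); C=cam("wrist",T)
hsv=cv2.cvtColor(bx,cv2.COLOR_BGR2HSV); m=((abs(hsv[...,0].astype(int)-26)<5)&(hsv[...,1]>140)&(hsv[...,2]>80)).astype(np.uint8)
m[:110]=0;m[260:]=0; r=rect(m); print(r,plane(C,r[0],.028))
tr=cv2.imread("pics/w10.png")
a=cv2.resize(tr[110:230,210:390],(800,533),interpolation=cv2.INTER_CUBIC)[:,:]
a=cv2.resize(tr[115:225,205:385],(792,484),interpolation=cv2.INTER_CUBIC)
cv2.imwrite("pics/comp.png",a)
```

```text
24.8 [0.4952 0.0236 0.2582] yaw 1.4110988362970285
((276.2309875488281, 186.10513305664062), (77.15872955322266, 31.925451278686523), 1.2730300426483154) [0.4918415  0.01746331 0.028     ]
```

View pics/comp.png

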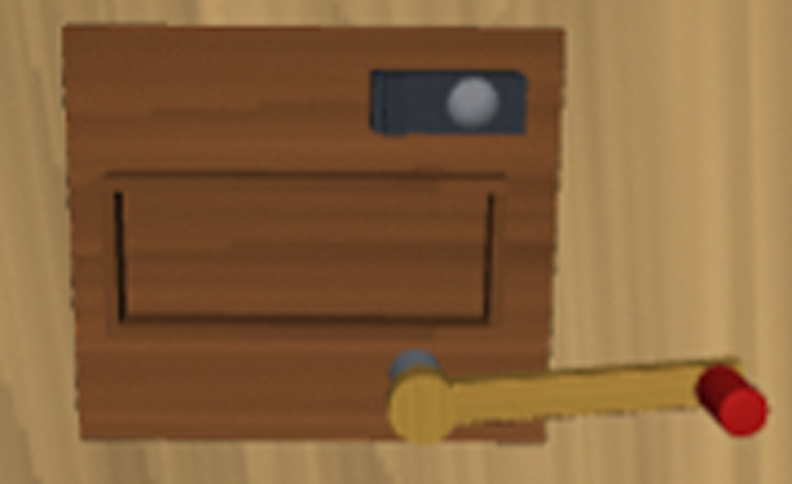

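Run:
```python
from h import *
T=np.load("w10.npy"); C=cam("wrist",T); f=lambda x,y:(205+x/4.4,115+y/4.4)
P=[plane(C,f(*p),.022)[:2] for p in((117,190),(493,190),(490,326),(120,326))]
print("inner top",np.round(P,4),[np.linalg.norm(P[i]-P[i-1]).round(4) for i in range(4)])
c=np.mean(P,0); a=[np.arctan2(*(P[1]-P[0])[::-1]),np.arctan2(*(P[2]-P[3])[::-1]), np.arctan2(-(P[0]-P[3])[0],(P[0]-P[3])[1]),np.arctan2(-(P[1]-P[2])[0],(P[1]-P[2])[1])]; print("centre",c,"yaws",a)
Q=[plane(C,f(*p),.006)[:2] for p in((63,27),(563,27),(547,440),(80,440))]; print("plate",np.round(Q,4),np.mean(Q,0),[np.arctan2(*(Q[1]-Q[0])[::-1]),np.arctan2(*(Q[2]-Q[3])[::-1])])
h=plane(C,f(421,408),.043)[:2]; k=plane(C,f(741,412),.071)[:2]; print("hinge",h,"knob",k,np.linalg.norm(k-h))
th=-0.10; R=np.array([[np.cos(th),-np.sin(th)],[np.sin(th),np.cos(th)]]); print("hinge->origin",h-R@[.034,-.038], "keeper angle",np.pi/2-(np.arctan2(*(k-h)[::-1])-th))
# box
b=cv2.imread("pics/w11.png"); T2=np.load("w11.npy"); C2=cam("wrist",T2)
hsv=cv2.cvtColor(b,cv2.COLOR_BGR2HSV); m=((abs(hsv[...,0].astype(int)-26)<5)&(hsv[...,1]>140)&(hsv[...,2]>80)); m[:110]=0;m[260:]=0
for x in range(236,320,5):
    y=np.nonzero(m[:,x])[0]; print(x,(y.min(),y.max(),len(y)) if len(y) else None,end=" ")
print()
for y in range(160,214,4):
    x=np.nonzero(m[y])[0]; print(y,(x.min(),x.max()) if len(x) else None,end=" ")
```

```text
inner top [[0.3932 0.3518]
 [0.4998 0.3407]
 [0.4961 0.3012]
 [0.3884 0.3124]] [np.float64(0.0398), np.float64(0.1072), np.float64(0.0397), np.float64(0.1083)]
centre [0.44439325 0.32652383] yaws [np.float64(-0.10405042769462253), np.float64(-0.10383781972903693), np.float64(-0.12130489806950083), np.float64(-0.09355495826007905)]
plate [[0.3819 0.398 ]
 [0.5249 0.383 ]
 [0.5127 0.2592]
 [0.3681 0.2742]] [0.44688667 0.32861633] [np.float64(-0.10418986350008462), np.float64(-0.1036576537437263)]
hinge [0.47310536 0.28456618] knob [0.55576726 0.2830558 ] 0.08267569864117673
hinge->origin [0.44306888 0.32577067] keeper angle 1.489066022367716
236 None 241 (np.int64(170), np.int64(196), 19) 246 (np.int64(170), np.int64(196), 27) 251 (np.int64(170), np.int64(196), 27) 256 (np.int64(170), np.int64(196), 27) 261 (np.int64(170), np.int64(196), 27) 266 (np.int64(171), np.int64(196), 26) 271 (np.int64(171), np.int64(196), 26) 276 (np.int64(171), np.int64(202), 32) 281 (np.int64(171), np.int64(197), 27) 286 (np.int64(171), np.int64(196), 26) 291 (np.int64(171), np.int64(196), 26) 296 (np.int64(171), np.int64(197), 27) 301 (np.int64(171), np.int64(197), 27) 306 (np.int64(171), np.int64(197), 27) 311 (np.int64(171), np.int64(197), 27) 316 None 
160 None 164 None 168 None 172 (np.int64(238), np.int64(315)) 176 (np.int64(238), np.int64(315)) 180 (np.int64(242), np.int64(312)) 184 (np.int64(242), np.int64(311)) 188 (np.int64(241), np.int64(311)) 192 (np.int64(238), np.int64(314)) 196 (np.int64(239), np.int64(314)) 200 (np.int64(273), np.int64(280)) 204 None 208 None 212 None
```

Request:
{"name": "move_arm", "arguments": {
  "moves": [
    [[0,0,-0.008,-0.0033,-0.0045,-0.03,0.4],[0,0,-0.008,-0.0033,-0.0045,-0.08,0.4],[0,0,-0.008,-0.0033,-0.0045,-0.13,0.4],[0,0,-0.008,-0.0033,-0.0045,-0.18,0.4],[0,0,-0.008,-0.0033,-0.0045,-0.22,0.4],[0,0,-0.008,-0.0033,-0.0045,-0.25,0.4],[0,0,-0.008,-0.0033,-0.0045,-0.275,0.4],[0,0,-0.008,-0.0033,-0.0045,-0.29,0.4],[0,0,-0.008,-0.0033,-0.0045,-0.2936,0.4],[0,0,-0.008,-0.0033,-0.0045,-0.2936,0.4],[0,0,-0.008,-0.0033,-0.0045,-0.2936,0.4]]
  ]
}}

```text
time: 25.95
ee_pos: [0.4933, 0.0194, 0.0383]
tcp_rot: [0.0, 0.766, 0.643, 0.001]
ft_force: [1.1, -0.3, 0.4]
finger_gap: 0.0561
grip_force: 0.0
```

Request:
{"name": "move_arm", "arguments": {
  "moves": [
    [[0,0,0,0,0,0,0.6],[0,0,0,0,0,0,0.8],[0,0,0,0,0,0,1],[0,0,0,0,0,0,1],[0,0,0,0,0,0,1],[0,0,0,0,0,0,1],[0,0,0,0,0,0,1],[0,0,0,0,0,0,1],[0,0,0,0,0,0,1]]
  ]
}}

```text
time: 26.85
ee_pos: [0.4926, 0.019, 0.0375]
tcp_rot: [-0.0, 0.766, 0.643, -0.0]
ft_force: [-0.9, 0.7, 0.6]
finger_gap: 0.0093
grip_force: 30.0
```

Run:
```python
from h import *
s=sensors.read_state(); T=tcp(); print(s["time"],T[:3,3].round(4),"yaw",np.arctan2(T[1,0],T[0,0]),s["finger_gap"],s["grip_force"]); C=cam("wrist",T); im=read_camera("wrist")[:,:,::-1].copy(); cv2.imwrite("pics/w12.png",im)
hsv=cv2.cvtColor(im,cv2.COLOR_BGR2HSV); m=((abs(hsv[...,0].astype(int)-26)<5)&(hsv[...,1]>140)&(hsv[...,2]>80)).astype(np.uint8)
n,l,st,ce=cv2.connectedComponentsWithStats(m); 
for i in np.argsort(-st[1:,4])[:4]+1: print(st[i],ce[i])
for x in range(180,380,8):
    y=np.nonzero(m[:,x])[0]; 
    if len(y): print(x,y.min(),y.max(),plane(C,(x,y.min()),.028)[:2].round(4))
```

```text
26.85 [0.4926 0.019  0.0375] yaw 1.397182611501229 0.009318489438895568 29.999815102200955
[ 198  222  161   78 7210] [278.15658807 247.60707351]
[313 413   1   1   1] [313. 413.]
204 222 273 [0.4519 0.0459]
212 222 273 [0.4567 0.0451]
220 222 273 [0.4614 0.0442]
228 222 273 [0.4662 0.0434]
236 222 273 [0.471  0.0425]
244 222 268 [0.4758 0.0417]
252 222 248 [0.4805 0.0409]
260 222 245 [0.4853 0.04  ]
268 222 264 [0.4901 0.0392]
276 222 299 [0.4948 0.0383]
284 222 299 [0.4996 0.0375]
292 222 243 [0.5044 0.0367]
300 222 246 [0.5091 0.0358]
308 222 249 [0.5139 0.035 ]
316 222 274 [0.5187 0.0341]
324 222 274 [0.5234 0.0333]
332 222 273 [0.5282 0.0324]
340 222 274 [0.533  0.0316]
348 222 273 [0.5378 0.0307]
356 222 261 [0.5426 0.0299]
```

Run:
```python
from h import *
T=tcp(); C=cam("wrist",T); Ti=np.linalg.inv(T)
for zz in (.028,):
    for p in((278.2,221.5),(278.2,274)): print((Ti@[*plane(C,p,zz),1])[:3].round(4))
    for p in((197.8,230),(359,230),(197.8,265),(359,265)): print((Ti@[*plane(C,p,zz),1])[:3].round(4))
```

```text
[0.0198 0.0002 0.0095]
[-0.0154  0.0002  0.0095]
[ 0.0143 -0.0489  0.0095]
[0.0142 0.0496 0.0095]
[-0.0092 -0.0506  0.0095]
[-0.0093  0.0512  0.0095]
```

Request:
{"name": "move_arm", "arguments": {
  "moves": [
    [[0,0,0,0,0,0.01,1],[0,0,0,0,0,0.04,1],[0,0,0,0,0,0.08,1],[0,0,0,0,0,0.12,1],[0,0,0,0,0.02,0.15,1],[0,0,0.01,-0.01,0.06,0.15,1],[0,0,0.02,-0.02,0.11,0.15,1],[0,0,0.03,-0.03,0.17,0.15,1],[0,0,0.04,-0.04,0.23,0.15,1],[0,0,0.0446,-0.05,0.29,0.15,1],[0,0,0.0446,-0.06,0.34,0.15,1],[0,0,0.0446,-0.065,0.38,0.15,1]]
  ]
}}

```text
time: 28.1
ee_pos: [0.4424, 0.3069, 0.1505]
tcp_rot: [-0.0, 0.742, 0.671, 0.0]
ft_force: [-0.1, 0.5, -1.0]
finger_gap: 0.0098
grip_force: 30.0
```

Request:
{"name": "move_arm", "arguments": {
  "moves": [
    [[0,0,0,0,0.02,0,1],[0,0,0,0,0.028,0,1],[0,0,0,0,0.028,0,1],[0,0,0,0,0.028,0,1],[0,0,0,0,0.028,0,1]]
  ]
}}

```text
time: 28.6
ee_pos: [0.4445, 0.3229, 0.1499]
tcp_rot: [0.0, 0.744, 0.669, -0.001]
ft_force: [-0.3, 0.2, -1.6]
finger_gap: 0.0093
grip_force: 30.0
```

Run:
```python
from h import *
T=tcp(); C=cam("wrist",T); Ti=np.linalg.inv(T); print(T[:3,3].round(4),"yaw",np.arctan2(T[1,0],T[0,0])); im=read_camera("wrist")[:,:,::-1].copy(); cv2.imwrite("pics/w13.png",im)
hsv=cv2.cvtColor(im,cv2.COLOR_BGR2HSV); m=((abs(hsv[...,0].astype(int)-26)<5)&(hsv[...,1]>140)&(hsv[...,2]>80)).astype(np.uint8)
for x in (210,230,330,345):
    y=np.nonzero(m[:290,x])[0]; print(x,y.min(),y.max())
# bead: box centre in world / error to bay
R=T[:3,:3]; b=T[:3,3]+R@[.0014,.0002,0]; th=-.104; d=b[:2]-[.4440,.3263]; print("err tray frame mm",1e3*np.array([[np.cos(th),np.sin(th)],[-np.sin(th),np.cos(th)]])@d)
```

```text
[0.4445 0.3229 0.1499] yaw 1.4645664978916724
210 222 273
230 222 273
330 222 273
345 222 273
err tray frame mm [ 1.03618421 -1.91361821]
```

Request:
{"name": "move_arm", "arguments": {
  "moves": [
    [[0,0,0.001,-0.001,0.002,-0.03,1],[0,0,0.001,-0.001,0.002,-0.06,1],[0,0,0.001,-0.001,0.002,-0.09,1],[0,0,0.001,-0.001,0.002,-0.11,1],[0,0,0.001,-0.001,0.002,-0.115,1],[0,0,0.001,-0.001,0.002,-0.115,1],[0,0,0.001,-0.001,0.002,-0.115,1]]
  ]
}}

```text
time: 29.35
ee_pos: [0.4438, 0.3267, 0.0646]
tcp_rot: [0.0, 0.742, 0.67, 0.001]
ft_force: [0.4, 0.7, -1.5]
finger_gap: 0.0095
grip_force: 30.0
```

Run:
```python
from h import *
# look at tray around the held box from the wrist: +y wall (free of box) and plate edge
th=-.104; A=np.array([[np.cos(th),np.sin(th)],[-np.sin(th),np.cos(th)]])
for i in range(4):
    T=tcp(); im=read_camera("wrist"); b=T[:3,3]+T[:3,:3]@[.0014,.0002,0]; print(T[:3,3].round(4),1e3*A@(b[:2]-[.4440,.3263]))
cv2.imwrite("pics/w14.png",im[:,:,::-1]); C=cam("wrist",T)
R2=A.T; O=np.array([.4440,.3263])
w=lambda x,y,z: [*(O+R2@[x,y]),z]
pts={"+y wall outer top":w(0,.0235,.022),"+y plate edge L":w(-.05,.0715,.006),"R":w(.05,.0715,.006)}
for k,v in pts.items(): print(k,proj(C,v))
g=cv2.cvtColor(im,cv2.COLOR_RGB2GRAY)
for x in (215,235,250): print(x,[int(v) for v in g[100:235:2,x]])
```

```text
[0.4438 0.3267 0.0646] [-0.06987955  1.73393193]
[0.4439 0.3268 0.0647] [-1.51417204e-03  1.88528844e+00]
[0.4438 0.3269 0.0648] [-0.05967101  1.9538386 ]
[0.4437 0.3268 0.0647] [-0.11271204  1.91615383]
+y wall outer top [[278.29031347 202.04533752]]
+y plate edge L [[207.50709188 130.49904433]]
R [[349.1021718  130.57399386]]
215 [138, 138, 139, 140, 141, 141, 142, 143, 143, 145, 144, 144, 144, 145, 143, 143, 144, 142, 144, 83, 75, 78, 75, 75, 75, 77, 79, 78, 78, 77, 79, 80, 81, 84, 84, 84, 80, 77, 78, 79, 81, 81, 87, 86, 85, 83, 81, 84, 53, 52, 57, 75, 75, 76, 77, 76, 75, 72, 33, 35, 32, 107, 158, 164, 164, 164, 163, 163]
235 [155, 154, 154, 153, 151, 151, 151, 151, 151, 149, 147, 146, 144, 142, 141, 140, 139, 139, 137, 97, 76, 77, 78, 75, 77, 79, 78, 79, 80, 78, 78, 80, 82, 83, 84, 84, 76, 75, 79, 81, 81, 83, 86, 87, 86, 85, 83, 84, 57, 49, 55, 74, 75, 74, 77, 77, 75, 72, 32, 38, 33, 107, 157, 164, 165, 164, 164, 166]
250 [149, 150, 151, 150, 150, 151, 150, 151, 151, 151, 152, 152, 151, 152, 152, 152, 151, 152, 153, 109, 77, 78, 76, 75, 76, 79, 80, 81, 81, 81, 79, 81, 83, 82, 85, 84, 77, 75, 79, 82, 83, 84, 86, 87, 85, 84, 83, 84, 57, 50, 53, 74, 73, 74, 79, 77, 76, 72, 34, 37, 32, 107, 156, 164, 164, 163, 163, 163]
```

Request:
{"name": "move_arm", "arguments": {
  "moves": [
    [[0,0,0,0,-0.0024,0,1],[0,0,0,0,-0.0024,0,1],[0,0,0,0,-0.0024,0,1],[0,0,0,0,-0.0024,0,1]]
  ]
}}

```text
time: 29.95
ee_pos: [0.4431, 0.3247, 0.0638]
tcp_rot: [-0.0, 0.742, 0.67, 0.0]
ft_force: [0.7, -0.2, -1.6]
finger_gap: 0.0095
grip_force: 30.0
```

Run:
```python
from h import *
th=-.104; A=np.array([[np.cos(th),np.sin(th)],[-np.sin(th),np.cos(th)]])
T=tcp(); im=read_camera("wrist"); b=T[:3,3]+T[:3,:3]@[.0014,.0002,0]; print(T[:3,3].round(4),1e3*A@(b[:2]-[.4440,.3263]),np.arctan2(T[1,0],T[0,0])-np.pi/2)
C=cam("wrist",T); print(proj(C,[*(np.array([.4440,.3263])+A.T@[0,.0235]),.022]))
g=cv2.cvtColor(im,cv2.COLOR_RGB2GRAY)
for x in (215,250): print(x,[int(v) for v in g[190:226,x]])
```

```text
[0.4431 0.3247 0.0638] [-0.52870089 -0.23385555] -0.10198277639041242
[[278.98001271 199.33006874]]
215 [82, 84, 77, 59, 49, 51, 53, 54, 66, 76, 75, 76, 75, 76, 77, 79, 76, 76, 74, 75, 76, 77, 76, 79, 74, 53, 33, 35, 36, 36, 33, 73, 108, 126, 158, 170]
250 [83, 85, 80, 62, 48, 50, 53, 55, 62, 72, 75, 74, 73, 74, 79, 78, 79, 78, 77, 75, 76, 77, 78, 79, 75, 55, 31, 36, 37, 37, 35, 70, 107, 124, 156, 171]
```

Request:
{"name": "move_arm", "arguments": {
  "moves": [
    [[0,0,0,0.0005,0.001,-0.004,1],[0,0,0,0.0005,0.001,-0.008,1],[0,0,0,0.0005,0.001,-0.012,1],[0,0,0,0.0005,0.001,-0.016,1],[0,0,0,0.0005,0.001,-0.02,1],[0,0,0,0.0005,0.001,-0.024,1],[0,0,0,0.0005,0.001,-0.028,1],[0,0,0,0.0005,0.001,-0.031,1],[0,0,0,0.0005,0.001,-0.031,1],[0,0,0,0.0005,0.001,-0.031,1]]
  ]
}}

```text
time: 31.0
ee_pos: [0.4435, 0.3255, 0.0405]
tcp_rot: [-0.0, 0.742, 0.67, -0.0]
ft_force: [0.6, -0.7, -1.5]
finger_gap: 0.0095
grip_force: 30.0
```

Request:
{"name": "move_arm", "arguments": {
  "moves": [
    [[0,0,0,0,0,-0.0012,1],[0,0,0,0,0,-0.0012,1],[0,0,0,0,0,-0.0012,0.8],[0,0,0,0,0,-0.0012,0.6],[0,0,0,0,0,-0.0012,0.6],[0,0,0,0,0,-0.0012,0.6],[0,0,0,0,0,0.01,0.6],[0,0,0,0,0,0.05,0.6],[0,0,0,0,0,0.1,0.6],[0,0,0,0,0,0.14,0.6],[0,0,0,0,0,0.14,0.6],[0,0,0,0,0,0.14,0.6]]
  ]
}}

```text
time: 32.2
ee_pos: [0.4439, 0.3255, 0.1464]
tcp_rot: [0.0, 0.742, 0.67, 0.001]
ft_force: [-0.4, -0.4, -0.8]
finger_gap: 0.0374
grip_force: 0.0
```

Run:
```python
from h import *
s=sensors.read_state();T=tcp(); im=read_camera("wrist")[:,:,::-1].copy(); cv2.imwrite("pics/w15.png",im); C=cam("wrist",T); print(T[:3,3].round(4),s["finger_gap"],s["joint_positions"].round(2) if hasattr(s["joint_positions"],"round") else s["joint_positions"])
th=-.104; A=np.array([[np.cos(th),np.sin(th)],[-np.sin(th),np.cos(th)]]);O=[.4440,.3263]
hsv=cv2.cvtColor(im,cv2.COLOR_BGR2HSV); m=((abs(hsv[...,0].astype(int)-26)<5)&(hsv[...,1]>140)&(hsv[...,2]>80)).astype(np.uint8)
n,l,st,ce=cv2.connectedComponentsWithStats(m)
for i in np.argsort(-st[1:,4])[:3]+1: print(st[i])
for x in (230,250,300,315):
    y=np.nonzero(m[:,x])[0]; 
    if len(y): print(x,y.min(),y.max(),1e3*A@(plane(C,(x,y.min()-.5),.030)[:2]-O),1e3*A@(plane(C,(x,y.max()+.5),.030)[:2]-O))
for y in (170,178,184,190,196):
    x=np.nonzero(m[y])[0]; 
    if len(x): print(y,x.min(),x.max(),1e3*A@(plane(C,(x.min()-.5,y),.030)[:2]-O),1e3*A@(plane(C,(x.max()+.5,y),.030)[:2]-O))
r=((hsv[...,0]<6)|(hsv[...,0]>174))&(hsv[...,1]>190)&(hsv[...,2]>90); print("knob",rect(r),[1e3*A@(plane(C,rect(r)[0],.06)[:2]-O)])
```

```text
[0.4439 0.3255 0.1464] 0.037426149963969556 [-0.47  0.58 -0.32  1.86  0.26  0.75 -1.04]
[ 225  186  106   46 3767]
230 186 221 [-43.95662281  18.03409656] [-45.36843387 -16.72550859]
250 186 221 [-25.61408337  18.03065836] [-26.43176117 -16.7128997 ]
300 186 221 [20.19236405 18.04829129] [ 20.85679775 -16.69455653]
315 186 221 [33.94473644 18.06088863] [ 35.0544911  -16.69271061]
190 225 330 [-49.19520238  13.80924198] [48.3605657  13.85009606]
196 225 330 [-49.45085889   8.12229024] [48.61553621  8.16243223]
knob ((488.5, 333.0), (10.0, 67.0), 90.0) [array([ 203.71895602, -120.49223252])]
```

```bash
cat > arc.py <<'E'
from h import *
import sys
def way(th0,gap):  # keeper angle, distance pusher centre behind knob -> world xy, yaw
    t=-.104; A=np.array([[np.cos(t),-np.sin(t)],[np.sin(t),np.cos(t)]]); h=np.array([.4736,.2849])
    tang=np.array([-np.cos(th0),np.sin(th0)]); return h+A@(.083*np.array([np.sin(th0),np.cos(th0)])-gap*tang), np.pi-th0+t
if __name__=="__main__":
    T=tcp(); y0=np.arctan2(T[1,0],T[0,0]); print(T[:3,3].round(4),y0)
    for a in sys.argv[2:]:
        th,g=map(float,a.split(",")); p,y=way(th,g); print(a,"turn",round((y-y0+np.pi)%(2*np.pi)*1-np.pi,3),"units",np.round([((y-y0+np.pi)%(2*np.pi)-np.pi)/(np.pi/2),*((p-T[:2,3])/.75),(float(sys.argv[1])-T[2,3])/.75],4))
E
python3 arc.py .053 1.49,.028
```

```text
[0.4432 0.325  0.1454] 1.468639301128911
1.49,.028 turn 0.079 units [ 0.0503  0.1503 -0.0933 -0.1232]
```

Request:
{"name": "move_arm", "arguments": {
  "moves": [
    [[0,0,0.02,0.05,-0.03,0,1],[0,0,0.05,0.1,-0.06,0,1],[0,0,0.05,0.15,-0.093,0,1],[0,0,0.05,0.15,-0.093,0,1],[0,0,0.05,0.15,-0.093,0,1],[0,0,0.05,0.15,-0.093,-0.04,1],[0,0,0.05,0.15,-0.093,-0.08,1],[0,0,0.05,0.15,-0.093,-0.11,1],[0,0,0.05,0.15,-0.093,-0.123,1],[0,0,0.05,0.15,-0.093,-0.123,1],[0,0,0.05,0.15,-0.093,-0.123,1]]
  ]
}}

```text
time: 33.35
ee_pos: [0.5558, 0.2567, 0.0539]
tcp_rot: [-0.0, 0.715, 0.699, 0.0]
ft_force: [-0.3, -0.6, 0.5]
finger_gap: 0.0004
grip_force: 0.0
```

```bash
python3 arc.py .053 1.4,.015 1.25,.015 1.1,.015 .95,.015 .8,.015 .65,.015 .5,.015 .4,.015
```

```text
[0.5558 0.2567 0.0539] 1.5485247185880129
1.4,.015 turn 0.089 units [ 0.0567  0.0022  0.025  -0.0012]
1.25,.015 turn 0.239 units [ 0.1522  0.0028  0.0418 -0.0012]
1.1,.015 turn 0.389 units [ 0.2477  0.0009  0.0586 -0.0012]
.95,.015 turn 0.539 units [ 0.3432 -0.0035  0.0748 -0.0012]
.8,.015 turn 0.689 units [ 0.4387 -0.0103  0.0903 -0.0012]
.65,.015 turn 0.839 units [ 0.5342 -0.0193  0.1045 -0.0012]
.5,.015 turn 0.989 units [ 0.6297 -0.0303  0.1173 -0.0012]
.4,.015 turn 1.089 units [ 0.6933 -0.0386  0.1248 -0.0012]
```

Request:
{"name": "move_arm", "arguments": {
  "moves": [
    [[0,0,0.03,0.001,0.013,0,1],[0,0,0.057,0.002,0.025,0,1],[0,0,0.105,0.0025,0.0335,0,1],[0,0,0.152,0.003,0.042,0,1],[0,0,0.2,0.002,0.05,0,1],[0,0,0.248,0.001,0.0586,0,1],[0,0,0.343,-0.0035,0.075,0,1],[0,0,0.435,-0.01,0.09,0,1],[0,0,0.53,-0.019,0.1045,0,1],[0,0,0.62,-0.03,0.117,0,1],[0,0,0.69,-0.0386,0.125,0,1],[0,0,0.69,-0.0386,0.125,0,1]]
  ]
}}

```text
time: 34.55
ee_pos: [0.5262, 0.352, 0.0541]
tcp_rot: [-0.0, 0.25, 0.968, 0.001]
ft_force: [0.3, -0.2, 0.6]
finger_gap: 0.0007
grip_force: 0.0
```

```bash
python3 - <<'E'
from h import *
T=tcp(); print(T[:3,3],np.arctan2(T[1,0],T[0,0]))
t=-.104; A=np.array([[np.cos(t),np.sin(t)],[-np.sin(t),np.cos(t)]])
ct=cam("top"); im=read_camera("top")[:,:,::-1].copy(); cv2.imwrite("pics/t16.png",im); w=read_camera("wrist")[:,:,::-1].copy(); cv2.imwrite("pics/w16.png",w); C=cam("wrist",T)
for n,c,i in(("wrist",C,w),("top",ct,im)):
    hsv=cv2.cvtColor(i,cv2.COLOR_BGR2HSV); r=((hsv[...,0]<6)|(hsv[...,0]>174))&(hsv[...,1]>170)&(hsv[...,2]>80)
    k,l,st,ce=cv2.connectedComponentsWithStats(r.astype(np.uint8))
    for j in range(1,k):
        if st[j,4]>8:
            p=plane(c,ce[j],.064)[:2]; d=A@(p-[.4736,.2849])
            if np.linalg.norm(d)<.15: print(n,st[j],p,"r",np.linalg.norm(d),"theta",np.arctan2(d[0],d[1]))
E
python3 arc.py .053 .3,.015 .2,.015 .1,.015 0,.015 0,.013
```

```text
[0.52617928 0.35198835 0.05413958] 2.635352503595313
wrist [265 214  26  37 677] [0.50978637 0.36144313] r 0.08466584333793871 theta 0.3376173977011649
[0.5275 0.3501 0.0538] 2.6297367187039686
.3,.015 turn 0.108 units [ 0.0687 -0.0099  0.007  -0.001 ]
.2,.015 turn 0.208 units [ 0.1323 -0.0196  0.0127 -0.001 ]
.1,.015 turn 0.308 units [ 0.196  -0.0298  0.0174 -0.001 ]
0,.015 turn 0.408 units [ 0.2596 -0.0404  0.0211 -0.001 ]
0,.013 turn 0.408 units [ 0.2596 -0.0431  0.0214 -0.001 ]
```

Bar follows (about 0.35 rad). Push through the detent.

Request:
{"name": "move_arm", "arguments": {
  "moves": [
    [[0,0,0.035,-0.005,0.0035,0,1],[0,0,0.069,-0.01,0.007,0,1],[0,0,0.1,-0.015,0.01,0,1],[0,0,0.132,-0.02,0.0127,0,1],[0,0,0.164,-0.025,0.015,0,1],[0,0,0.196,-0.03,0.0174,0,1],[0,0,0.228,-0.035,0.0193,0,1],[0,0,0.26,-0.0404,0.0211,0,1],[0,0,0.26,-0.042,0.0213,0,1],[0,0,0.26,-0.042,0.0213,0,1]]
  ]
}}

```text
time: 35.65
ee_pos: [0.4979, 0.3652, 0.0537]
tcp_rot: [0.002, 0.053, 0.999, 0.0]
ft_force: [5.4, 0.8, -1.1]
finger_gap: 0.0003
grip_force: 2.4
```

```bash
cat > knob.py <<'E'
from h import *
T=tcp(); t=-.104; A=np.array([[np.cos(t),np.sin(t)],[-np.sin(t),np.cos(t)]])
w=read_camera("wrist")[:,:,::-1].copy(); cv2.imwrite("pics/wk.png",w); C=cam("wrist",T)
print(T[:3,3])
hsv=cv2.cvtColor(w,cv2.COLOR_BGR2HSV); r=((hsv[...,0]<6)|(hsv[...,0]>174))&(hsv[...,1]>170)&(hsv[...,2]>80)
k,l,st,ce=cv2.connectedComponentsWithStats(r.astype(np.uint8))
for j in range(1,k):
    p=plane(C,ce[j],.064)[:2]; d=A@(p-[.4736,.2849])
    if st[j,4]>8 and np.linalg.norm(d)<.15: print(st[j],p,"r",np.linalg.norm(d),"theta",np.arctan2(d[0],d[1]))
E
python3 knob.py
```

```text
[0.49789837 0.36520466 0.0537247 ]
[268 218  26  38 674] [0.48201412 0.36884703] r 0.08436765798162624 theta -0.004102368145134436
[ 52 392  10  21 128] [0.58384775 0.20628833] r 0.13540443464405544 theta 2.0862242034030665
```

Request:
{"name": "move_arm", "arguments": {
  "moves": [
    [[0,0,0,-0.0015,0.0002,0,1],[0,0,0,-0.003,0.0004,0,1],[0,0,0,-0.003,0.0004,0,1]]
  ]
}}

```text
time: 36.0
ee_pos: [0.4976, 0.3652, 0.0538]
tcp_rot: [0.003, 0.053, 0.999, 0.001]
ft_force: [8.9, -0.3, -2.8]
finger_gap: 0.0005
grip_force: 4.5
```

Request:
{"name": "move_arm", "arguments": {
  "moves": [
    [[0,0,0,0.01,-0.001,0,1],[0,0,0,0.03,-0.003,0,1],[0,0,0,0.03,-0.003,0.06,1],[0,0,0,0.03,-0.003,0.12,1],[0,0,0,-0.02,-0.02,0.18,1],[0,0,0,-0.05,-0.05,0.2,1],[0,0,0,-0.05,-0.05,0.2,1],[0,0,0,-0.05,-0.05,0.2,1]]
  ]
}}

```text
time: 36.8
ee_pos: [0.4556, 0.3279, 0.2038]
tcp_rot: [0.0, 0.051, 0.999, -0.0]
ft_force: [0.3, 0.1, 0.1]
finger_gap: 0.0006
grip_force: 0.0
```

```bash
python3 knob.py
python3 - <<'E'
from h import *
w=cv2.imread("pics/wk.png"); T=tcp(); C=cam("wrist",T); t=-.104; A=np.array([[np.cos(t),np.sin(t)],[-np.sin(t),np.cos(t)]])
hsv=cv2.cvtColor(w,cv2.COLOR_BGR2HSV); m=((abs(hsv[...,0].astype(int)-26)<5)&(hsv[...,1]>150)&(hsv[...,2]>90)).astype(np.uint8)
k,l,st,ce=cv2.connectedComponentsWithStats(m)
for j in range(1,k):
    if st[j,4]>100: r=rect(l==j); print(st[j],[(1e3*A@(plane(C,p,.030)[:2]-[.4440,.3263])).round(1) for p in cv2.boxPoints(r)])
ct=cam("top"); im=read_camera("top")
print([(n,round(d["conf"],2),plane(ct,d["at"],z).round(3)) for n,z in(("rod_handle",.2),("findings_box",.03),("bead_jar",.07),("ring_block",.03)) for d in nets.trace("top",n)[:1]])
E
```

```text
[0.4555905  0.32788085 0.2037525 ]
[315 210  13  19 159] [0.48295275 0.36892052] r 0.08453947111390277 theta 0.006858721745731662
[ 260  135   34   72 2192] [array([-48.5, -16.3]), array([-48.4,  18.3]), array([28.7, 19.2]), array([ 28.7, -17.5])]
[262 219  30   5 126] [array([ 43.9, -15.4]), array([43.9, 17.1]), array([48.6, 17.2]), array([ 48.6, -15.5])]
[('rod_handle', 0.73, array([ 0.457, -0.287,  0.2  ])), ('findings_box', 0.84, array([0.437, 0.33 , 0.03 ])), ('bead_jar', 0.84, array([ 0.426, -0.172,  0.07 ])), ('ring_block', 0.64, array([0.413, 0.146, 0.03 ]))]
```

```bash
python3 -c "
from rig import ticket; print(ticket.finish_job())"
```

```text
the job is handed in; nothing more can be done
None
```

I handed the job in at about 37 s; no verdict came back. My last images show the box flat in the tray bay, the keeper bar shut (about 0.01 rad) and the rod in its stand; the jar and ring block were never touched.

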